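Close and snap shut an insect specimen box

ROBOT

A 6-joint arm with a two-finger parallel gripper is mounted at the origin on the work surface. World frame = base frame: x ahead of the robot, y to its left, z up, the work surface at z = 0. Lengths are in m, angles in degrees, forces in N, time in s.
With the tool pointing down it reaches from about 0.4 to 0.825 m from the base axis. Payload 7 kg.
Tool frame: the origin (TCP) lies midway between the tips of the shut fingers; the grasp point (between the pads) lies 19 mm behind it; z points along the fingers, y is the direction in which the jaws open and shut (so a half turn about z gives the same grasp; the last joint's range is limited). The gripper opens to 88 mm and grips with 3 to 60 N. Pads are 19 mm wide; open, the fingers measure 130 mm over their backs; the gripper's body (78 mm by 193 mm) begins 47 mm behind the grasp point.
Start: joints at [-50.3, 20.546, 0.682, 0, -70.136, -16.507], TCP at [0.266, -0.62, 0.227] pointing down, gripper open.
Joint ranges: [-176.03, 176.03], [-82.01, 121.73], [-58.28, 71.71], [-173.87, 95.51], [-174.79, -0.11], [-173.66, 173.66]. Speed limits (degrees/s): [136.94, 136.94, 172.46, 180, 180, 180].

INTERFACE

Orientations are given as [roll, pitch, yaw] about the fixed x, y, z axes, in that order (R = Rz(yaw) Ry(pitch) Rx(roll)).
In Python, from plant import get_state, capture, get_calibration, close_job, boxes_of, cut_out gives the robot as it stands.
- The arm moves only by the tool apply_moves, never from a script. Its argument "commands" is a list of rows, each an object with "grip": the closure, from 0 (fully open) to 1 (shut); "slide": the shift along the tool's x, y, z in m, a list of three; "roll": the turn about the tool's z in degrees. In form: [{"grip": grip, "slide": [x, y, z], "roll": roll}, ...]. A call has 1 to 5 rows; each row is the pose to reach, as a shift and turn from the pose commanded when the call began, along the tool's axes at that moment; what a row does not reach only later rows make up. A row lasts 1/8 s, in which the tool goes at most 62.5 mm and 10.7 degrees, less where a joint would pass 70% of its speed; a pose out of reach is approached as far as the arm can. A call with a gripper value outside its range is refused whole. The fingers move at their own pace and stop on an object; "grip_force" is the grip in N (left out, the last holds). Time passes only in rows, so rows that repeat a pose let the fingers close. It gives the time, the measured TCP pose, the force and the opening at its end, in the units of the state.
- get_state(): the state, without advancing time (a new reading comes with each control period).
- capture(name): name is "side" or "top" or "wrist"; returns (picture, depth): 400x640x3 uint8, red, green, blue; 400x640 float32, m along the optical axis (not along the pixel's ray), 0 where there is no reading.
- get_calibration(name): a dict with "mtx" (3x3 intrinsics, pixels), "R" (3x3) and "t" (3): a world point X has camera coordinates R X + t. Camera axes: x right, y down, z forward; pixel columns grow to the right and rows downward; lengths in m; the calibration is good to about 2 mm. A picture is of the moment at which its call begins: read the wrist's pose just before it. get_calibration takes no time and is no camera call; for the wrist camera it gives the pose at the moment of the call.
- close_job(): hands the job in, once; it reports no verdict.
Trained networks look in the newest picture that a camera, given by its name, has taken for a name from the list of things; names that differ only in an ending like _2 or _b are one class to them, and where a whole thing is asked for, a point or a joint stands for the part that bears it (a point fixed in the world has none). Each returns a list of dicts, best first, with "score" (0 to 1); they miss things now and then, are a little off and sometimes report something else, mostly with a low value. They report only what shows in the picture. A call takes as long as a camera call. They do not tell look-alikes from the thing itself.
- boxes_of(name, camera): "position" ([x, y, z] in m, in the coordinates of the camera as it stood for that picture, good to about 4 mm: the middle of the surface that is visible of it).
- cut_out(name, camera): "mask" (400x640 bool, what is visible of it).
The state is a dict: "time_s": time; "joints": joint angles; "qd": joint speeds; "joint_torque": joint torques, N m; "tcp_pos": TCP position; "eef_rot": TCP orientation; "contact_force": force on the tool from outside, world axes, zero at the start; "moment": the same for the moment, N m; "gripper_width": finger opening in m.
Only numpy, scipy, OpenCV 4.12 (cv2) and the standard library are available. Lean on these libraries where they do the work, as an engineer would, in place of code of your own. Each camera call takes 0.05 s, during which the arm holds its last target.

TASK

Put the framed lid squarely on the open specimen box so that it sits fully home on the rim with its snap tabs still up, then press down the five steel tabs around the lid until every one lies flush. The far tabs lie under the light bar: reach in at a slant without bumping the lamp, and leave everything else on the table standing where it is.

Things in the scene. Friction and masses are not known exactly. Their poses are not given: they have to be found in the camera images.
- box: Specimen box, pale wood, open-topped, pinned beetles on a white floor inside, fixed to the table. 200 mm along its x, 140 mm along its y, 56 mm high, walls 10 mm (opening 180 x 120 mm). Origin at the centre of its underside, on the table; z up; +x is its far edge, over which the lamp hangs.
- lid: Loose lid, lying flat, right way up: pale wood frame round a clear pane, 200 mm (x) by 140 mm (y), about 0.25 kg. Origin at its centre, level with the lowest point of the black sealing bead; z up. Bead 174 x 114 mm outside, round, heights 0 to 6 mm (3 mm play a side in the box); plate 6 to 14, bar grip 14 to 36. Raised tabs reach 37 mm high and 105 mm along x, 75 mm along y from the centre.
- lid_grip (a point): Middle of the lid's wooden bar grip, on the centre of the lid, 26 mm above its origin. The bar is 60 mm long along the lid's y, 12 mm thick along its x, 22 mm high, free on all sides.
- lamp: Grey light bar on one round post, fixed, over the far edge of the box. Origin on the table under the middle of the bar's front edge, which is 86 to 100 mm to +x of the box's origin; x away from the robot, along the box's x within 0.04 rad. Bar: x 0 to 70, y -110 to 110, z 170 to 196 mm; post 18 mm thick at x = 85. It blocks lowering the lid straight down and an upright hand over the far tabs.
- snap1_pad (a point): Press point of steel snap tab 1, on the lid's +x edge (hinge at x 60, y 42 mm): on the upper face of its plate, 22 mm outward from the hinge. Plate 24 mm wide, 30 mm long, with a bent lip to 45 mm, 4 mm thick; point x runs outward along the plate, z out of its face. Height above the lid's origin 29 mm raised (27 at 0.12 rad), 18.5 mm flush (68.5 mm above the table when the lid is on the box).
- snap1 (a joint): Angle of snap tab 1: 0 = raised 0.5 rad above the lid's face, 0.5 = flush, engaged; it starts between 0 and 0.12. Stiff: it gives when its pad is pushed down with about 4 N and stays where it is left, so press it all the way.
- snap2_pad (a point): Press point of steel snap tab 2, on the lid's +x edge (hinge at x 60, y -42 mm): on the upper face of its plate, 22 mm outward from the hinge. Plate 24 mm wide, 30 mm long, with a bent lip to 45 mm, 4 mm thick; point x runs outward along the plate, z out of its face. Height above the lid's origin 29 mm raised (27 at 0.12 rad), 18.5 mm flush (68.5 mm above the table when the lid is on the box).
- snap2 (a joint): Angle of snap tab 2: 0 = raised 0.5 rad above the lid's face, 0.5 = flush, engaged; it starts between 0 and 0.12. Stiff: it gives when its pad is pushed down with about 4 N and stays where it is left, so press it all the way.
- snap3_pad (a point): Press point of steel snap tab 3, on the lid's +y edge (hinge at x 0, y 30 mm): on the upper face of its plate, 22 mm outward from the hinge. Plate 24 mm wide, 30 mm long, with a bent lip to 45 mm, 4 mm thick; point x runs outward along the plate, z out of its face. Height above the lid's origin 29 mm raised (27 at 0.12 rad), 18.5 mm flush (68.5 mm above the table when the lid is on the box).
- snap3 (a joint): Angle of snap tab 3: 0 = raised 0.5 rad above the lid's face, 0.5 = flush, engaged; it starts between 0 and 0.12. Stiff: it gives when its pad is pushed down with about 4 N and stays where it is left, so press it all the way.
- snap4_pad (a point): Press point of steel snap tab 4, on the lid's -y edge (hinge at x 0, y -30 mm): on the upper face of its plate, 22 mm outward from the hinge. Plate 24 mm wide, 30 mm long, with a bent lip to 45 mm, 4 mm thick; point x runs outward along the plate, z out of its face. Height above the lid's origin 29 mm raised (27 at 0.12 rad), 18.5 mm flush (68.5 mm above the table when the lid is on the box).
- snap4 (a joint): Angle of snap tab 4: 0 = raised 0.5 rad above the lid's face, 0.5 = flush, engaged; it starts between 0 and 0.12. Stiff: it gives when its pad is pushed down with about 4 N and stays where it is left, so press it all the way.
- snap5_pad (a point): Press point of steel snap tab 5, on the lid's -x edge (hinge at x -60, y 0): on the upper face of its plate, 22 mm outward from the hinge. Plate 24 mm wide, 30 mm long, with a bent lip to 45 mm, 4 mm thick; point x runs outward along the plate, z out of its face. Height above the lid's origin 29 mm raised (27 at 0.12 rad), 18.5 mm flush (68.5 mm above the table when the lid is on the box).
- snap5 (a joint): Angle of snap tab 5: 0 = raised 0.5 rad above the lid's face, 0.5 = flush, engaged; it starts between 0 and 0.12. Stiff: it gives when its pad is pushed down with about 4 N and stays where it is left, so press it all the way.
- tall_bottle: Closed white bottle, 52 mm across, 170 mm tall, standing between the box and the lid; bystander. Origin at the centre of its underside.
- vial_a: Small capped vial, 28 mm across, 62 mm tall, standing beyond the lid; bystander. Origin under its centre.
- vial_b: Small capped vial, 28 mm across, 62 mm tall, standing on the robot's side of the box; bystander. Origin under its centre.
- pin_block: Three-step wooden pinning block, 90 x 30 mm, up to 36 mm high, on the robot's side of the lid; bystander. Origin under its middle step.
- forceps: Steel forceps lying flat, 120 mm long, 7 mm high; bystander. Origin at the middle, underneath.
- pin_tin: Round closed tin, 56 mm across, 36 mm high; bystander. Origin under its centre.
- loupe: Hand lens lying flat, ring 60 mm across, 12 mm high, handle 85 mm long to its -x; bystander. Origin under the ring's centre.
- box_seat (a point): Point of the box, 50 mm above its origin: the lid's origin lies here, axes parallel (either way round), when the lid is fully home with its plate on the box's rim.
There are look-alikes about, which are no part of the job. What is shaped like the box but red is not meant. What is shaped like the lid but turquoise is not meant.

How it is judged:
By the outcome, as a careful person would: the job done as asked, in the order asked, and still so for the second after the job is handed in, with the robot touching nothing.
It also fails if it takes over 72 s, if anything falls off the work surface, if the arm or the gripper's body presses on something with over 40 N, if the wrist force passes 120 N, or if a joint passes its speed limit or range.

## Working session

There is one attempt and no reset: what is moved stays moved. The work goes in short steps, Python scripts to look and compute and a tool call to move; the robot and the scene stay as the last step left them, time stands still between calls to the robot, and variables do not carry over. Pictures are saved under pics/ and viewed, and the job is handed in when it is done.

Besides the shell and the picture viewer there is one more tool, called by a JSON object that holds its "method" and its "body". apply_moves: Moves the arm, as the interface text tells. Its arguments: {"type":"object","properties":{"commands":{"type":"array"},"grip_force":{"type":"number"}},"required":["commands"]}

```bash
ls -la; mkdir -p pics; python3 - <<'E'
from plant import *
import cv2
print(get_state())
for n in ("side","top","wrist"):
    p,d=capture(n); cv2.imwrite(f"pics/{n}0.png",p[...,::-1])
    c=get_calibration(n); print(n,c)
E
```

```text
total 12
drwxr-xr-x  3 agent agent 4096 Dec  6 03:42 .
drwxr-xr-x 23 root  root  4096 Dec  6 03:42 ..
drwxr-xr-x  2 agent agent 4096 Dec  6 03:42 pics
{'time_s': 0.0, 'joints': array([-5.02996579e+01,  2.05922618e+01,  6.32805948e-01, -2.00050370e-02,
       -7.01358462e+01, -1.65067568e+01]), 'qd': array([-0.01725345, -0.06268125, -0.03366498, -0.07095194, -0.0738333 ,
        0.04382168]), 'joint_torque': array([ 1.02642527e-03, -5.82721782e+01,  2.93051291e+01,  6.99727848e+00,
        6.74785028e-03, -1.34798138e-04]), 'tcp_pos': array([ 0.26561558, -0.62000071,  0.22560637]), 'eef_rot': array([ 1.79903282e+02, -9.04986334e-03, -1.56813220e+02]), 'contact_force': array([ 0.39297892, -0.54536374, -0.07649878]), 'moment': array([-0.0705889 ,  0.01286508,  0.05311694]), 'gripper_width': 0.08752862204830648}
side {'mtx': array([[455.23054525,   0.        , 321.58236109],
       [  0.        , 455.23054525, 192.91045141],
       [  0.        ,   0.        ,   1.        ]]), 'R': array([[-0.82154635, -0.57013152,  0.00341265],
       [-0.42461409,  0.60784273, -0.67099187],
       [ 0.
[... 165 characters left out ...]
       , 368.07411051, 191.4027179 ],
       [  0.        ,   0.        ,   1.        ]]), 'R': array([[-0.018238  , -0.99981279, -0.00646218],
       [-0.99492364,  0.0187878 , -0.09886335],
       [ 0.09896626,  0.00462631, -0.99508004]]), 't': array([0.0201075 , 0.48031496, 1.03713102])}
wrist {'mtx': array([[308.73897768,   0.        , 318.55930144],
       [  0.        , 308.73897768, 195.66263086],
       [  0.        ,   0.        ,   1.        ]]), 'R': array([[-3.94015104e-01,  9.19103679e-01,  7.24736001e-04],
       [ 8.89459391e-01,  3.81107859e-01,  2.52227658e-01],
       [ 2.31547166e-01,  1.00026130e-01, -9.67667651e-01]]), 't': array([ 0.67436873, -0.03211835,  0.38824129])}
```

View pics/top0.png

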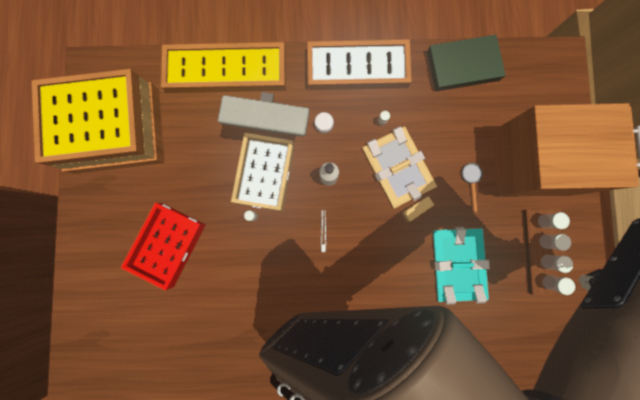

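View pics/side0.png

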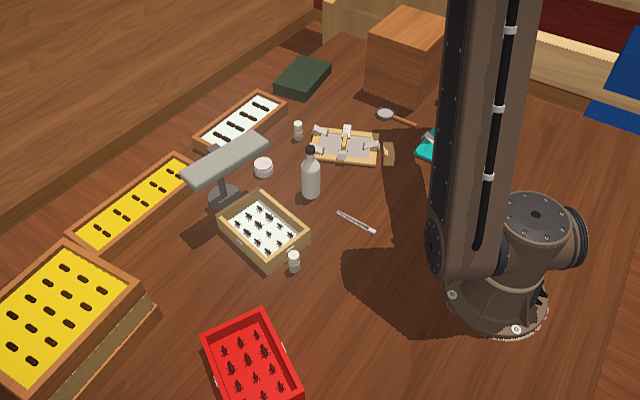

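View pics/wrist0.png

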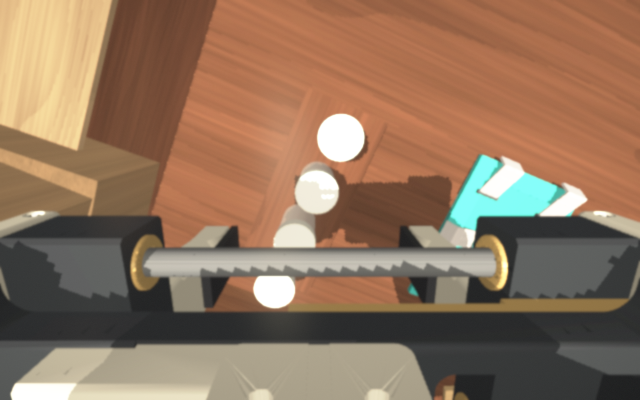

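```bash
cat > h.py <<'E'
from plant import *
import numpy as np, cv2
from scipy.spatial.transform import Rotation as Ro
def cloud(d,c,mask=None):
    v,u=np.nonzero((d>0)&(mask if mask is not None else True))
    z=d[v,u]; K=c["mtx"]
    P=np.stack([(u-K[0,2])/K[0,0]*z,(v-K[1,2])/K[1,1]*z,z],1)
    return (P-c["t"])@c["R"], u,v
def toworld(p,c): return c["R"].T@(np.asarray(p)-c["t"])
def proj(X,c):
    q=np.asarray(X)@c["R"].T+c["t"]; q=q@c["mtx"].T; return q[...,:2]/q[...,2:]
E
python3 - <<'E'
from h import *
for n in ("top","side"):
    p,d=capture(n); c=get_calibration(n); np.savez(f"{n}0.npz",p=p,d=d)
    for k in ["box","lid","lamp","tall_bottle","vial_a","pin_block","forceps","pin_tin","loupe","snap1_pad","lid_grip"]:
        r=boxes_of(k,n)
        print(n,k,[(round(x["score"],2),toworld(x["position"],c).round(3).tolist(),proj(toworld(x["position"],c),c).round().tolist()) for x in r[:6]])
    for k in ["box","lid"]:
        r=cut_out(k,n)
        for i,x in enumerate(r[:4]):
            np.save(f"m_{n}_{k}_{i}.npy",x["mask"]); vv,uu=np.nonzero(x["mask"]); print(k,i,x["score"],uu.mean(),vv.mean(),len(uu))
p=np.load("top0.npz")["p"][80:230,200:460]
cv2.imwrite("pics/topz.png",cv2.resize(p[...,::-1],None,fx=3,fy=3,interpolation=cv2.INTER_CUBIC))
p=np.load("side0.npz")["p"][100:290,170:450]
cv2.imwrite("pics/sidez.png",cv2.resize(p[...,::-1],None,fx=2.8,fy=2.8,interpolation=cv2.INTER_CUBIC))
print(get_state()["time_s"])
E
```

```text
top box [(0.66, [0.542, 0.185, 0.018], [264.0, 172.0]), (0.63, [0.329, 0.469, 0.02], [164.0, 247.0]), (0.32, [0.474, -0.251, 0.024], [414.0, 192.0])]
top lid [(0.9, [0.265, -0.378, 0.013], [461.0, 264.0]), (0.75, [0.549, -0.21, 0.013], [398.0, 167.0])]
top lamp []
top tall_bottle [(0.64, [0.516, -0.003, 0.116], [328.0, 174.0])]
top vial_a [(0.54, [0.684, -0.17, 0.06], [386.0, 118.0]), (0.18, [0.549, -0.21, 0.015], [399.0, 167.0])]
top pin_block [(0.55, [0.426, -0.256, 0.02], [417.0, 209.0])]
top forceps [(0.62, [0.349, 0.016, 0.004], [323.0, 237.0])]
top pin_tin [(0.85, [0.681, 0.004, 0.032], [324.0, 123.0])]
top loupe [(0.72, [0.521, -0.423, 0.013], [472.0, 175.0])]
top snap1_pad [(0.73, [0.601, -0.143, 0.023], [375.0, 149.0]), (0.53, [0.191, -0.418, 0.024], [479.0, 292.0])]
top lid_grip [(0.95, [0.552, -0.209, 0.014], [398.0, 166.0]), (0.57, [0.263, -0.374, 0.013], [460.0, 265.0])]
box 0 0.64 263.2654104979812 171.48344549125167 3715
box 1 0.56 163.28240302743615 246.11636707663197 4228
box 2 0.16 471.86878727634195 179.71769383697813 503
lid 0 0.8 399.2496271995228 166.73605726215
[... 789 characters left out ...]
[0.418, -0.233, 0.024], [386.0, 156.0])]
side loupe [(0.62, [0.518, -0.428, 0.011], [388.0, 113.0]), (0.43, [0.644, -0.213, 0.032], [319.0, 129.0])]
side snap1_pad []
side lid_grip [(0.9, [0.35, -0.35, 0.015], [425.0, 146.0]), (0.76, [0.541, -0.209, 0.016], [346.0, 146.0])]
box 0 0.71 250.55693069306932 359.72741336633663 6464
box 1 0.69 371.0747663551402 143.97196261682242 107
box 2 0.68 262.8855949895616 228.83006263048017 4790
box 3 0.56 222.94501718213058 167.0221805685723 3201
lid 0 0.92 426.1945945945946 144.86216216216215 370
lid 1 0.71 344.7862664847658 144.85038653933606 2199
lid 2 0.59 388.1821705426357 153.2751937984496 258
lid 3 0.32 262.8316381735555 228.69768448387794 4621
1.55
```

View pics/topz.png

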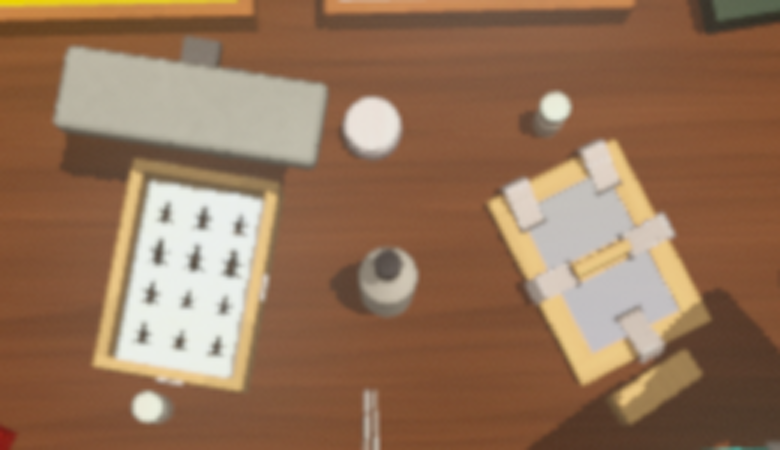

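View pics/sidez.png

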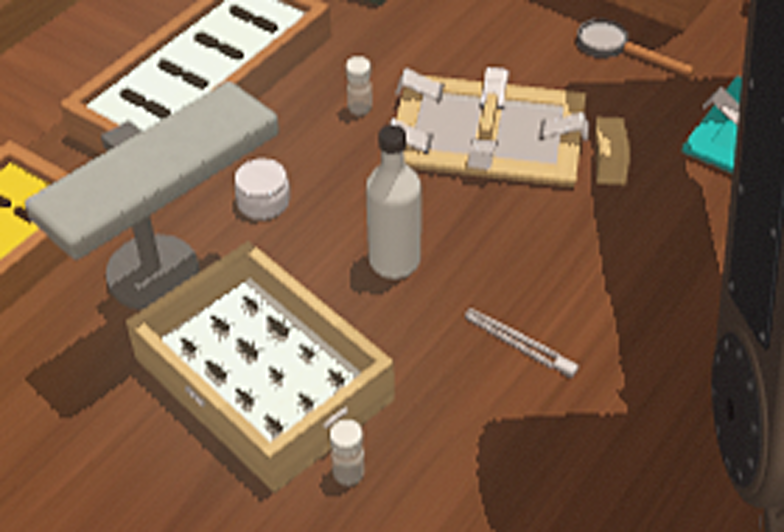

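```bash
cat > fit.py <<'E'
from h import *
from scipy.optimize import minimize
def fit(pts,guess,a,b,ring=None,trim=0.97):
    # a,b half sizes; minimise violation outside outer + inside inner + tightness by edge extremes
    def cost(q):
        c,s=np.cos(q[2]),np.sin(q[2]); d=pts-q[:2]
        X=np.abs(c*d[:,0]+s*d[:,1]); Y=np.abs(-s*d[:,0]+c*d[:,1])
        out=np.maximum(np.maximum(X-a,Y-b),0)
        k=np.minimum(out,0.006)**2
        if ring:
            ins=np.maximum(np.minimum(a-ring-X,b-ring-Y),-1)
            # inside inner if both X<a-ring and Y<b-ring
            ins=np.maximum(np.minimum(a-ring-X,b-ring-Y),0)
            k=k+np.minimum(ins,0.006)**2
        return k.mean()*1e6
    best=None
    for dy in (-.1,-.05,0,.05,.1):
      r=minimize(cost,[guess[0],guess[1],guess[2]+dy],method="Nelder-Mead",options=dict(xatol=1e-6,fatol=1e-9,maxiter=3000,initial_simplex=np.array([[guess[0],guess[1],guess[2]+dy]]*4)+np.array([[0,0,0],[.01,0,0],[0,.01,0],[0,0,.05]])))
      if best is None or r.fun<best.fun: best=r
    return best.x,best.fun
E
python3 - <<'E'
from fit import *
A=[];B=[]
for n in ("top","side"):
    d=np.load(f"{n}0.npz")["d"]; c=get_calibration(n)
    P,u,v=cloud(d,c)
    k=(abs(P[:,0]-.54)<.15)&(abs(P[:,1]-.185)<.13)&(abs(P[:,2]-.056)<.006)
    Q=P[k]; print(n,"rim",len(Q),np.median(Q[:,2]))
    # remove vial
    Q=Q[np.hypot(Q[:,0]-.41,Q[:,1]-.227)>.025]
    x,f=fit(Q[:,:2],[.545,.185,-.17],.1,.07,.01); print("box",x[:2],np.degrees(x[2]),f); A.append(Q)
    cc,ss=np.cos(x[2]),np.sin(x[2]); D=Q[:,:2]-x[:2]; L=np.c_[cc*D[:,0]+ss*D[:,1],-ss*D[:,0]+cc*D[:,1]]
    print("ext",np.percentile(L,[1,5,95,99],axis=0).round(4).tolist())
    k=(abs(P[:,0]-.55)<.13)&(abs(P[:,1]+.21)<.13)&(P[:,2]>.009)&(P[:,2]<.019)
    Q=P[k]; 
    x,f=fit(Q[:,:2],[.55,-.21,.5],.1,.07); print("lid",len(Q),np.median(Q[:,2]),x[:2],np.degrees(x[2]),f); B.append(Q)
    cc,ss=np.cos(x[2]),np.sin(x[2]); D=Q[:,:2]-x[:2]; L=np.c_[cc*D[:,0]+ss*D[:,1],-ss*D[:,0]+cc*D[:,1]]
    print("ext",np.percentile(L,[1,5,95,99],axis=0).round(4).tolist())
    # grip bar: z> .03
    k=(abs(P[:,0]-.55)<.035)&(abs(P[:,1]+.21)<.04)&(P[:,2]>.028)&(P[:,2]<.042)
    Q=P[k]; print("bar",len(Q),Q.mean(0)); Dm=Q[:,:2]-Q[:,:2].mean(0)
    w,V=np.linalg.eigh(Dm.T@Dm); print(np.degrees(np.arctan2(V[1,1],V[0,1])))
    # lamp
    k=(abs(P[:,0]-.68)<.12)&(abs(P[:,1]-.17)<.18)&(P[:,2]>.18)&(P[:,2]<.21)
    Q=P[k]; x,f=fit(Q[:,:2],[.67,.17,-.1],.035,.11); print("lamp",len(Q),np.median(Q[:,2]),x[:2],np.degrees(x[2]),f)
E
```

```text
top rim 905 0.05483637406780228
box [0.53911252 0.18243891] -10.79224646950966 0.007654396496633784
ext [[-0.0994, -0.0697], [-0.0975, -0.0685], [0.0977, 0.0686], [0.0998, 0.0698]]
lid 2194 0.012096374382176606 [ 0.55209297 -0.21164777] 25.90962217193768 1.5836071035549815
ext [[-0.1377, -0.0689], [-0.0997, -0.0645], [0.0884, 0.0652], [0.0972, 0.0693]]
bar 97 [ 0.54980424 -0.21116542  0.03437189]
116.96674038698545
lamp 2604 0.19430128909904554 [0.6591687  0.15592593] -10.025383460200077 1.2359249313212957
side rim 1226 0.0574936899721023
box [0.54054305 0.18222776] -10.734592575655098 0.12181624059503475
ext [[-0.1004, -0.0704], [-0.0993, -0.0682], [0.097, 0.0695], [0.1003, 0.0702]]
lid 1593 0.014796087071567711 [ 0.55241727 -0.21238189] 26.122437773941865 1.0617582937860761
ext [[-0.1294, -0.0706], [-0.0951, -0.0628], [0.0804, 0.0684], [0.0968, 0.0709]]
bar 76 [ 0.54914181 -0.20606013  0.03577638]
116.45422218591338
lamp 2373 0.19777805292428852 [0.65898913 0.15652356] -10.038163358700116 1.1601949461484693
```

{"method": "apply_moves", "body": {"commands": [{"grip":0,"slide":[0,0,-0.05],"roll":0},{"grip":0,"slide":[0,0,-0.1],"roll":0},{"grip":0,"slide":[0,0,-0.15],"roll":0},{"grip":0,"slide":[0,0,-0.2],"roll":0},{"grip":0,"slide":[0,0,-0.2],"roll":0}]}}

```text
time_s: 2.17
tcp_pos: [0.2659, -0.6216, 0.4319]
eef_rot: [-179.5, 0.0, -156.8]
contact_force: [-0.3, -1.4, -0.2]
gripper_width: 0.0874
```

```bash
python3 - <<'E'
from fit import *
for n in ("top","side"):
    d=np.load(f"{n}0.npz")["d"]; c=get_calibration(n)
    P,u,v=cloud(d,c); off={"top":-.0012,"side":.0015}[n]
    x=np.array([.5505,-.211,np.radians(26.2)])
    for it in range(2):
        cc,ss=np.cos(x[2]),np.sin(x[2]); D=P[:,:2]-x[:2]; L=np.c_[cc*D[:,0]+ss*D[:,1],-ss*D[:,0]+cc*D[:,1]]
        k=(abs(L[:,0])<.108)&(abs(L[:,1])<.085)&(abs(P[:,2]-.014-off)<.004)&(L[:,0]>-.103)
        x,f=fit(P[k][:,:2],x,.1,.07)
    cc,ss=np.cos(x[2]),np.sin(x[2]); D=P[k][:,:2]-x[:2]; L=np.c_[cc*D[:,0]+ss*D[:,1],-ss*D[:,0]+cc*D[:,1]]
    print(n,k.sum(),x[:2],np.degrees(x[2]),f,np.percentile(L,[.5,2,98,99.5],axis=0).round(4).tolist())
s=get_state(); print(s["tcp_pos"],s["eef_rot"],s["joints"])
E
```

```text
top 2063 [ 0.55153342 -0.21184149] 25.86975532991641 0.03256657653240833 [[-0.1, -0.0697], [-0.0976, -0.068], [0.0947, 0.0684], [0.0983, 0.0699]]
side 1428 [ 0.55237122 -0.21238855] 26.242710519715725 0.1006317430247907 [[-0.099, -0.0714], [-0.0967, -0.0686], [0.0921, 0.07], [0.0976, 0.0716]]
[ 0.26592293 -0.62158138  0.43194076] [-1.79527492e+02  4.72614944e-02 -1.56817993e+02] [-5.03051512e+01  1.77107428e+01  2.23856365e+01  8.92296079e-02
 -9.42084350e+01 -1.65061260e+01]
```

{"method": "apply_moves", "body": {"commands": [{"grip":0,"slide":[0,-0.06,0],"roll":0},{"grip":0,"slide":[0,-0.12,0],"roll":0},{"grip":0,"slide":[0,-0.18,0],"roll":0},{"grip":0,"slide":[0,-0.24,0],"roll":0},{"grip":0,"slide":[0,-0.3,0],"roll":0}]}}

```text
time_s: 2.8
tcp_pos: [0.3616, -0.8436, 0.3826]
eef_rot: [-178.7, -0.4, -156.8]
contact_force: [0.6, -0.2, -1.5]
gripper_width: 0.0877
```

```bash
python3 - <<'E'
from h import *
s=get_state(); print(s["tcp_pos"],s["eef_rot"],s["joints"],np.hypot(*s["tcp_pos"][:2]))
E
```

```text
[ 0.36159335 -0.84360147  0.3825759 ] [-178.71525573   -0.43617948 -156.78416619] [ -54.44229965   49.64563432   71.13633212    0.74711905 -110.32720277
  -12.07032426] 0.9178306979104642
```

{"method": "apply_moves", "body": {"commands": [{"grip":0,"slide":[0,-0.06,0],"roll":0},{"grip":0,"slide":[0,-0.12,0],"roll":0},{"grip":0,"slide":[0,-0.18,0],"roll":0}]}}

```text
time_s: 3.18
tcp_pos: [0.3806, -0.8888, 0.353]
eef_rot: [-174.3, -0.6, -156.8]
contact_force: [-0.3, -0.2, 0.1]
gripper_width: 0.0879
```

```bash
python3 - <<'E'
from h import *
s=get_state(); print(s["tcp_pos"],s["eef_rot"],s["joints"],np.hypot(*s["tcp_pos"][:2]))
E
```

```text
[ 0.38060335 -0.88876147  0.3529818 ] [-174.34463031   -0.62192727 -156.83500456] [ -54.66406436   52.10841824   71.64549311    1.85169955 -104.13055045
  -11.60333506] 0.9668277288268038
```

{"method": "apply_moves", "body": {"commands": [{"grip":0,"slide":[0,-0.06,0],"roll":0},{"grip":0,"slide":[0,-0.12,0],"roll":0},{"grip":0,"slide":[0,-0.18,0],"roll":0},{"grip":0,"slide":[0,-0.24,0],"roll":0}]}}

```text
time_s: 3.68
tcp_pos: [0.3994, -0.9334, 0.3093]
eef_rot: [-170.9, -1.0, -156.9]
contact_force: [1.1, 1.0, 0.1]
gripper_width: 0.0876
```

{"method": "apply_moves", "body": {"commands": [{"grip":0,"slide":[0,0.06,0],"roll":0},{"grip":0,"slide":[0,0.12,0],"roll":0},{"grip":0,"slide":[0,0.18,0],"roll":0},{"grip":0,"slide":[0,0.24,0],"roll":0}]}}

```text
time_s: 4.18
tcp_pos: [0.3187, -0.746, 0.2774]
eef_rot: [-170.8, -1.0, -156.9]
contact_force: [0.6, -0.2, 0.4]
gripper_width: 0.0874
```

```bash
python3 - <<'E'
from h import *
s=get_state(); print(s["tcp_pos"],s["eef_rot"],s["joints"],np.hypot(*s["tcp_pos"][:2]))
E
```

```text
[ 0.3186595  -0.74599739  0.27738513] [-170.82997867   -0.96360552 -156.88568601] [-51.62166906  26.71038327  14.59742528   3.55263166 -69.31837351
 -16.19273997] 0.8112065002307989
```

{"method": "apply_moves", "body": {"commands": [{"grip":0,"slide":[0,0.06,-0.02],"roll":0},{"grip":0,"slide":[0,0.12,-0.04],"roll":0},{"grip":0,"slide":[0,0.18,-0.06],"roll":0},{"grip":0,"slide":[0,0.24,-0.08],"roll":0},{"grip":0,"slide":[0,0.3,-0.1],"roll":0}]}}

```text
time_s: 4.8
tcp_pos: [0.1984, -0.4624, 0.3286]
eef_rot: [-170.8, -0.9, -156.9]
contact_force: [1.7, -0.1, 1.7]
gripper_width: 0.0875
```

{"method": "apply_moves", "body": {"commands": [{"grip":0,"slide":[0,0.06,0],"roll":0},{"grip":0,"slide":[0,0.12,0],"roll":0},{"grip":0,"slide":[0,0.18,0],"roll":0},{"grip":0,"slide":[0,0.24,0],"roll":0}]}}

```text
time_s: 5.3
tcp_pos: [0.1153, -0.262, 0.2958]
eef_rot: [-171.0, -0.9, -157.0]
contact_force: [1.7, 2.2, 1.0]
gripper_width: 0.0879
```

```bash
python3 - <<'E'
from h import *
s=get_state(); print(s["tcp_pos"],s["eef_rot"],s["joints"],np.hypot(*s["tcp_pos"][:2]))
p,d=capture("side");cv2.imwrite("pics/s1.png",p[...,::-1])
E
```

```text
[ 0.11532705 -0.26195502  0.29576767] [-170.95807052   -0.85285516 -157.01078225] [ -7.90139593 -34.3163615  -41.03118453   8.32912093 -79.45165437
 -60.29484468] 0.2862180255590247
```

View pics/s1.png

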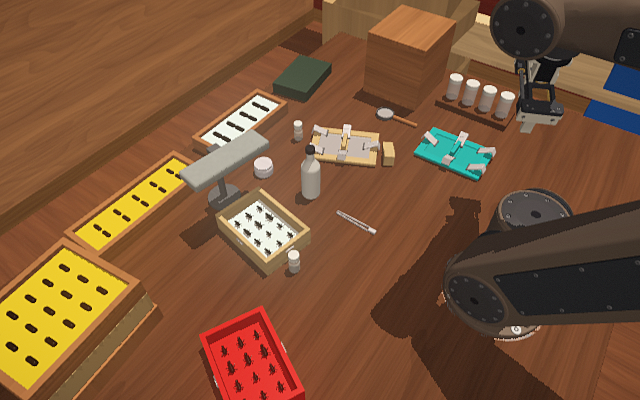

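{"method": "apply_moves", "body": {"commands": [{"grip":0,"slide":[0,-0.05,0.03],"roll":0},{"grip":0,"slide":[0,-0.09,0.08],"roll":0},{"grip":0,"slide":[0,-0.13,0.12],"roll":0},{"grip":0,"slide":[0,-0.13,0.16],"roll":0},{"grip":0,"slide":[0,-0.13,0.16],"roll":0}]}}

```text
time_s: 5.98
tcp_pos: [0.1738, -0.4039, 0.1558]
eef_rot: [-171.4, -1.2, -156.9]
contact_force: [-0.4, 0.0, 1.0]
gripper_width: 0.0875
```

{"method": "apply_moves", "body": {"commands": [{"grip":0,"slide":[0,0.05,-0.008],"roll":0},{"grip":0,"slide":[0,0.1,-0.016],"roll":0},{"grip":0,"slide":[0,0.14,-0.022],"roll":0},{"grip":0,"slide":[0,0.18,-0.028],"roll":0}]}}

```text
time_s: 6.48
tcp_pos: [0.1074, -0.2447, 0.1656]
eef_rot: [-171.3, -0.7, -156.9]
contact_force: [0.8, 1.8, 1.8]
gripper_width: 0.0876
```

```bash
python3 - <<'E'
from h import *
s=get_state(); print(s["tcp_pos"],s["eef_rot"],s["joints"],np.hypot(*s["tcp_pos"][:2]))
E
```

```text
[ 0.10743366 -0.24473873  0.16561304] [-171.32455677   -0.72130103 -156.9460535 ] [ -0.65895328 -35.34420192 -57.95238654   9.09864702 -64.81903797
 -69.92525604] 0.26728081793992164
```

{"method": "apply_moves", "body": {"commands": [{"grip":0,"slide":[0,0.02,-0.003],"roll":0},{"grip":0,"slide":[0,0.04,-0.006],"roll":0}]}}

```text
time_s: 6.72
tcp_pos: [0.0989, -0.2203, 0.1717]
eef_rot: [-172.2, -0.5, -156.9]
contact_force: [-0.1, 1.7, 0.4]
gripper_width: 0.0878
```

```bash
python3 - <<'E'
from h import *
s=get_state(); print(s["tcp_pos"],s["eef_rot"],s["joints"],np.hypot(*s["tcp_pos"][:2]))
E
```

```text
[ 0.09894123 -0.22026218  0.17170875] [-172.17830236   -0.50445724 -156.89472709] [ 23.12653168 -49.01799382 -58.10079131   7.9088267  -81.50495118
 -91.19709291] 0.24146386264724265
```

{"method": "apply_moves", "body": {"commands": [{"grip":0,"slide":[0,-0.05,0.008],"roll":0},{"grip":0,"slide":[0,-0.1,0.02],"roll":0},{"grip":0,"slide":[0,-0.15,0.06],"roll":0},{"grip":0,"slide":[0,-0.18,0.1],"roll":0},{"grip":0,"slide":[0,-0.18,0.11],"roll":0}]}}

```text
time_s: 7.35
tcp_pos: [0.1675, -0.3759, 0.1059]
eef_rot: [-171.8, -0.7, -156.8]
contact_force: [2.7, 0.7, 3.0]
gripper_width: 0.0877
```

{"method": "apply_moves", "body": {"commands": [{"grip":0,"slide":[0,0.04,-0.005],"roll":0},{"grip":0,"slide":[0,0.08,-0.01],"roll":0},{"grip":0,"slide":[0,0.12,-0.015],"roll":0}]}}

```text
time_s: 7.72
tcp_pos: [0.1231, -0.2734, 0.1201]
eef_rot: [-173.7, -0.5, -156.8]
contact_force: [0.8, -0.1, 1.1]
gripper_width: 0.0874
```

```bash
python3 - <<'E'
from h import *
s=get_state(); print(s["tcp_pos"],s["eef_rot"],s["joints"],np.hypot(*s["tcp_pos"][:2]))
E
```

```text
[ 0.12307956 -0.27338079  0.12007262] [-173.6505897    -0.48133772 -156.83166806] [-17.34795769 -19.83022444 -58.08338253   6.89712279 -48.18299335
 -53.89892003] 0.29980932709844216
```

{"method": "apply_moves", "body": {"commands": [{"grip":0,"slide":[0,0.03,0.02],"roll":0},{"grip":0,"slide":[0,0.06,0.04],"roll":0},{"grip":0,"slide":[0,0.09,0.06],"roll":0}]}}

```text
time_s: 8.1
tcp_pos: [0.1074, -0.245, 0.105]
eef_rot: [-177.4, 0.9, -156.7]
contact_force: [0.1, -0.1, 0.7]
gripper_width: 0.0876
```

```bash
python3 - <<'E'
from h import *
s=get_state(); print(s["tcp_pos"],s["eef_rot"],s["joints"],np.hypot(*s["tcp_pos"][:2]))
E
```

```text
[ 0.10742871 -0.24495072  0.10496529] [-177.439759      0.88557457 -156.72168588] [-17.72268693 -20.16896736 -58.1974054    1.77357055 -49.63700844
 -50.13992059] 0.26747295570595153
```

{"method": "apply_moves", "body": {"commands": [{"grip":0,"slide":[0,0.03,0.015],"roll":0},{"grip":0,"slide":[0,0.06,0.02],"roll":0}]}}

```text
time_s: 8.35
tcp_pos: [0.0912, -0.2125, 0.1109]
eef_rot: [-179.9, 1.5, -156.8]
contact_force: [0.1, 0.5, -0.5]
gripper_width: 0.0877
```

```bash
cat >> h.py <<'E'
def st():
    s=get_state(); R=Ro.from_euler("xyz",s["eef_rot"],degrees=True).as_matrix()
    z=R[:,2]; print("t",s["time_s"],"tcp",s["tcp_pos"].round(4),"rot",s["eef_rot"].round(2),"tilt",np.degrees(np.arccos(-z[2])).round(2),"az",np.degrees(np.arctan2(z[1],z[0])).round(1),"j",s["joints"].round(1),"r",np.hypot(*s["tcp_pos"][:2]).round(3),"w",round(s["gripper_width"],4),"F",s["contact_force"].round(1))
    return s,R
E
python3 -c "
from h import *
st()"
```

```text
t 8.35 tcp [ 0.0912 -0.2125  0.1109] rot [-179.93    1.49 -156.81] tilt 1.49 az 20.3 j [-13.1 -25.6 -58.2  -1.  -56.2 -53.2] r 0.231 w 0.0877 F [ 0.1  0.5 -0.5]
```

{"method": "apply_moves", "body": {"commands": [{"grip":0,"slide":[-0.04,-0.017,-0.03],"roll":-10},{"grip":0,"slide":[-0.09,-0.038,-0.06],"roll":-20},{"grip":0,"slide":[-0.14,-0.06,-0.08],"roll":-30},{"grip":0,"slide":[-0.19,-0.081,-0.09],"roll":-40},{"grip":0,"slide":[-0.24,-0.103,-0.09],"roll":-50}]}}

```text
time_s: 8.98
tcp_pos: [0.353, -0.2132, 0.2091]
eef_rot: [-178.6, 0.9, -106.3]
contact_force: [-1.2, -1.0, 0.6]
gripper_width: 0.0877
```

```bash
cat >> h.py <<'E'
def go(tx,ty,tz,ax=None,yaw=None):
    """slide needed to world target; ax desired az of tool y (mod 180)"""
    s,R=st(); d=np.array([tx,ty,tz])-s["tcp_pos"]; print("slide",(R.T@d).round(4),"len",np.linalg.norm(d).round(3))
    if ax is not None:
        a=np.degrees(np.arctan2(R[1,1],R[0,1])); e=(ax-a+90)%180-90; print("tool y az",a.round(2),"roll",-e.round(2) if hasattr(e,'round') else -e)
E
python3 -c "
from h import *
go(.551,-.212,.12,26.1)"
```

```text
t 8.975 tcp [ 0.353  -0.2132  0.2091] rot [-178.56    0.85 -106.34] tilt 1.68 az 14.3 j [ -4.   -5.4 -32.2  -0.6 -61.6 -12.1] r 0.412 w 0.0877 F [-1.2 -1.   0.6]
slide [-0.0555 -0.1874  0.0947] len 0.217
tool y az 163.64 roll -42.46
```

{"method": "apply_moves", "body": {"commands": [{"grip":0,"slide":[-0.014,-0.047,0.01],"roll":-10},{"grip":0,"slide":[-0.028,-0.094,0.03],"roll":-20},{"grip":0,"slide":[-0.042,-0.14,0.06],"roll":-30},{"grip":0,"slide":[-0.0555,-0.187,0.08],"roll":-40},{"grip":0,"slide":[-0.0555,-0.187,0.0947],"roll":-42.5}]}}

```text
time_s: 9.6
tcp_pos: [0.5507, -0.2131, 0.1166]
eef_rot: [-178.6, -0.2, -64.0]
contact_force: [-2.0, -0.9, -0.4]
gripper_width: 0.0878
```

```bash
python3 - <<'E'
from h import *
go(.551,-.212,.12,26.1)
p,d=capture("wrist");c=get_calibration("wrist");cv2.imwrite("pics/w1.png",p[...,::-1]); np.savez("w1.npz",p=p,d=d,**c)
P,u,v=cloud(d,c)
k=(abs(P[:,0]-.551)<.03)&(abs(P[:,1]+.212)<.035)&(P[:,2]>.028)&(P[:,2]<.045)
print("bar",k.sum(),P[k].mean(0), P[k].min(0),P[k].max(0))
E
```

```text
t 9.6 tcp [ 0.5507 -0.2131  0.1166] rot [-178.55   -0.25  -63.98] tilt 1.47 az 16.3 j [ -2.5  17.4 -19.3  -0.6 -52.   28.9] r 0.59 w 0.0878 F [-2.  -0.9 -0.4]
slide [-0.0008 -0.0009 -0.0034] len 0.004
tool y az -153.98 roll -0.08
bar 1028 [ 0.55028733 -0.21335523  0.03319286] [ 0.53234192 -0.24046898  0.0293793 ] [ 0.56714323 -0.18308929  0.03583645]
```

View pics/w1.png

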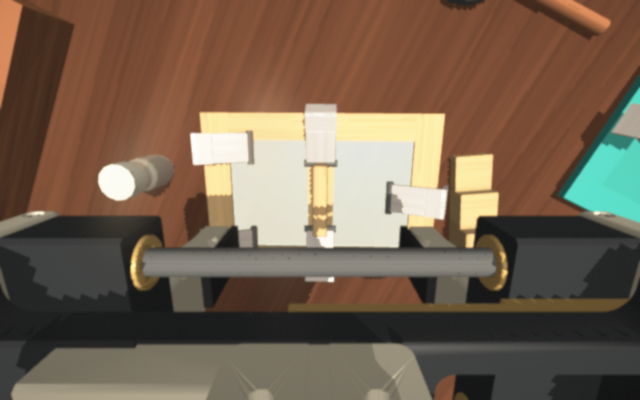

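{"method": "apply_moves", "body": {"commands": [{"grip":0.55,"slide":[0,0.001,0.03],"roll":0},{"grip":0.55,"slide":[0,0.0015,0.055],"roll":0},{"grip":0.55,"slide":[0,0.002,0.08],"roll":0},{"grip":0.55,"slide":[0,0.0025,0.098],"roll":0},{"grip":0.55,"slide":[0,0.0025,0.098],"roll":0}], "grip_force": 30}}

```text
time_s: 10.28
tcp_pos: [0.5475, -0.2137, 0.0201]
eef_rot: [-178.6, -0.2, -64.3]
contact_force: [0.1, 0.4, 0.8]
gripper_width: 0.0433
```

```bash
python3 - <<'E'
from h import *
go(.5505,-.213,.018,26.1)
E
```

```text
t 10.275 tcp [ 0.5475 -0.2137  0.0201] rot [-178.57   -0.22  -64.27] tilt 1.44 az 17.0 j [ -2.6  24.  -24.9  -0.8 -39.8  28.9] r 0.588 w 0.0433 F [0.1 0.4 0.8]
slide [ 0.0007 -0.003   0.0022] len 0.004
tool y az -154.27 roll -0.37
```

{"method": "apply_moves", "body": {"commands": [{"grip":0.55,"slide":[0.0005,-0.003,0.001],"roll":0},{"grip":1,"slide":[0.0005,-0.003,0.001],"roll":0},{"grip":1,"slide":[0.0005,-0.003,0.001],"roll":0},{"grip":1,"slide":[0.0005,-0.003,0.001],"roll":0},{"grip":1,"slide":[0.0005,-0.003,0.001],"roll":0}], "grip_force": 30}}

```text
time_s: 10.9
tcp_pos: [0.5522, -0.213, 0.0206]
eef_rot: [-178.4, -0.4, -64.2]
contact_force: [0.7, 1.0, 2.6]
gripper_width: 0.0117
```

```bash
python3 - <<'E'
from h import *
st()
E
```

```text
t 10.9 tcp [ 0.5522 -0.213   0.0206] rot [-178.38   -0.36  -64.18] tilt 1.66 az 13.3 j [ -2.5  24.1 -24.5  -0.7 -39.8  28.8] r 0.592 w 0.0117 F [0.7 1.  2.6]
```

{"method": "apply_moves", "body": {"commands": [{"grip":1,"slide":[0,0,-0.03],"roll":0},{"grip":1,"slide":[0,0,-0.08],"roll":0},{"grip":1,"slide":[0,0,-0.14],"roll":0},{"grip":1,"slide":[0,0,-0.2],"roll":0},{"grip":1,"slide":[0,0,-0.26],"roll":0}]}}

```text
time_s: 11.52
tcp_pos: [0.5438, -0.2145, 0.2815]
eef_rot: [-178.4, -0.3, -64.2]
contact_force: [0.7, -0.3, -3.5]
gripper_width: 0.0118
```

```bash
python3 - <<'E'
from h import *
st()
p,d=capture("side");cv2.imwrite("pics/s2.png",p[...,::-1])
E
```

```text
t 11.525 tcp [ 0.5438 -0.2145  0.2815] rot [-178.44   -0.28  -64.2 ] tilt 1.59 az 15.6 j [ -2.7   9.5  -6.9  -0.5 -72.1  28.7] r 0.585 w 0.0118 F [ 0.7 -0.3 -3.5]
```

View pics/s2.png

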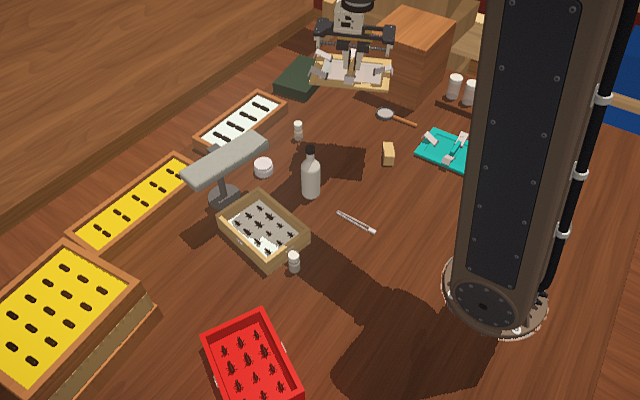

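{"method": "apply_moves", "body": {"commands": [{"grip":1,"slide":[0.032,-0.038,-0.03],"roll":9},{"grip":1,"slide":[0.064,-0.077,-0.06],"roll":18},{"grip":1,"slide":[0.096,-0.115,-0.09],"roll":27},{"grip":1,"slide":[0.128,-0.154,-0.12],"roll":36.7},{"grip":1,"slide":[0.16,-0.192,-0.13],"roll":36.7}]}}

```text
time_s: 12.2
tcp_pos: [0.785, -0.2765, 0.4182]
eef_rot: [-178.4, 0.7, -101.0]
contact_force: [2.0, -0.7, -1.7]
gripper_width: 0.0118
```

```bash
python3 - <<'E'
from h import *
s,R=st()
print(R)
E
```

```text
t 12.2 tcp [ 0.785  -0.2765  0.4182] rot [-178.37    0.69 -101.02] tilt 1.77 az 11.8 j [  -6.3   35.4   49.    -0.6 -101.9   -4.8] r 0.832 w 0.0118 F [ 2.  -0.7 -1.7]
[[-0.1910575  -0.98111513  0.03016838]
 [-0.98150573  0.19132814  0.00632798]
 [-0.01198054 -0.02840143 -0.9995248 ]]
```

{"method": "apply_moves", "body": {"commands": [{"grip":1,"slide":[0,-0.05,0],"roll":0},{"grip":1,"slide":[0,-0.1,0],"roll":0},{"grip":1,"slide":[0,-0.16,0],"roll":0},{"grip":1,"slide":[0,-0.22,0],"roll":0},{"grip":1,"slide":[0,-0.28,0],"roll":0}]}}

```text
time_s: 12.82
tcp_pos: [0.9081, -0.2877, 0.3635]
eef_rot: [-175.4, -0.0, -100.9]
contact_force: [0.3, -0.2, -3.3]
gripper_width: 0.0116
```

```bash
python3 - <<'E'
from h import *
s,R=st()
E
```

```text
t 12.825 tcp [ 0.9081 -0.2877  0.3635] rot [-1.7537e+02 -2.0000e-02 -1.0091e+02] tilt 4.63 az -11.2 j [  -5.8   51.1   71.7    0.5 -105.9   -5. ] r 0.953 w 0.0116 F [ 0.3 -0.2 -3.3]
```

Excellent, tilt 4.6° exactly along the box axis. Continue.

{"method": "apply_moves", "body": {"commands": [{"grip":1,"slide":[0,-0.06,0],"roll":0},{"grip":1,"slide":[0,-0.12,0],"roll":0},{"grip":1,"slide":[0,-0.18,0],"roll":0},{"grip":1,"slide":[0,-0.24,0],"roll":0},{"grip":1,"slide":[0,-0.3,0],"roll":0}]}}

```text
time_s: 13.45
tcp_pos: [0.9677, -0.2846, 0.3053]
eef_rot: [-172.0, -0.7, -101.0]
contact_force: [-0.7, -0.3, -3.6]
gripper_width: 0.0118
```

```bash
python3 - <<'E'
from h import *
s,R=st()
E
```

```text
t 13.45 tcp [ 0.9677 -0.2846  0.3053] rot [-172.01   -0.69 -100.99] tilt 8.02 az -15.9 j [ -4.8  55.1  71.7   1.5 -98.7  -5.8] r 1.009 w 0.0118 F [-0.7 -0.3 -3.6]
```

{"method": "apply_moves", "body": {"commands": [{"grip":1,"slide":[-0.03,-0.05,0],"roll":0},{"grip":1,"slide":[-0.06,-0.1,0],"roll":0},{"grip":1,"slide":[-0.09,-0.15,0],"roll":0},{"grip":1,"slide":[-0.12,-0.2,0],"roll":0},{"grip":1,"slide":[-0.15,-0.25,0],"roll":0}]}}

```text
time_s: 14.08
tcp_pos: [1.034, -0.1881, 0.2689]
eef_rot: [-168.6, -1.0, -101.0]
contact_force: [-0.3, -0.1, -2.6]
gripper_width: 0.0118
```

```bash
python3 - <<'E'
from h import *
s,R=st()
E
```

```text
t 14.075 tcp [ 1.034  -0.1881  0.2689] rot [-168.59   -0.99 -101.04] tilt 11.45 az -15.9 j [  1.4  57.9  71.7   3.4 -92.8 -11.9] r 1.051 w 0.0118 F [-0.3 -0.1 -2.6]
```

```bash
python3 - <<'E'
from h import *
go(.5115,.1877,.30,-10.75)
E
```

```text
t 14.075 tcp [ 1.034  -0.1881  0.2689] rot [-168.59   -0.99 -101.04] tilt 11.45 az -15.9 j [  1.4  57.9  71.7   3.4 -92.8 -11.9] r 1.051 w 0.0118 F [-0.3 -0.1 -2.6]
slide [-0.2682  0.5662 -0.1507] len 0.644
tool y az 169.16 roll -0.09
```

{"method": "apply_moves", "body": {"commands": [{"grip":1,"slide":[-0.02,0.043,-0.02],"roll":0},{"grip":1,"slide":[-0.043,0.09,-0.035],"roll":0},{"grip":1,"slide":[-0.067,0.141,-0.045],"roll":0},{"grip":1,"slide":[-0.091,0.193,-0.055],"roll":0},{"grip":1,"slide":[-0.115,0.244,-0.068],"roll":0}]}}

```text
time_s: 14.7
tcp_pos: [0.8059, -0.0264, 0.2862]
eef_rot: [-168.5, -1.0, -101.0]
contact_force: [1.7, 1.0, -2.8]
gripper_width: 0.0119
```

{"method": "apply_moves", "body": {"commands": [{"grip":1,"slide":[-0.024,0.052,-0.014],"roll":0},{"grip":1,"slide":[-0.049,0.103,-0.028],"roll":0},{"grip":1,"slide":[-0.073,0.155,-0.042],"roll":0},{"grip":1,"slide":[-0.098,0.206,-0.056],"roll":0},{"grip":1,"slide":[-0.122,0.258,-0.07],"roll":0}]}}

```text
time_s: 15.32
tcp_pos: [0.568, 0.1445, 0.302]
eef_rot: [-168.5, -0.9, -101.1]
contact_force: [-0.2, 1.5, -3.6]
gripper_width: 0.0114
```

```bash
python3 - <<'E'
from h import *
go(.5115,.1877,.30,-10.75)
E
```

```text
t 15.325 tcp [0.568  0.1445 0.302 ] rot [-168.5    -0.89 -101.06] tilt 11.53 az -15.5 j [ 39.6   3.7 -16.4  10.5 -63.6 -54.7] r 0.586 w 0.0114 F [-0.2  1.5 -3.6]
slide [-0.0316  0.0628 -0.0112] len 0.071
tool y az 169.12 roll -0.13
```

{"method": "apply_moves", "body": {"commands": [{"grip":1,"slide":[-0.016,0.032,-0.006],"roll":0},{"grip":1,"slide":[-0.032,0.063,-0.011],"roll":-0.1},{"grip":1,"slide":[-0.032,0.063,-0.011],"roll":-0.1}]}}

```text
time_s: 15.7
tcp_pos: [0.5115, 0.1885, 0.3]
eef_rot: [-168.5, -0.9, -100.8]
contact_force: [0.8, -1.0, -2.7]
gripper_width: 0.0118
```

```bash
python3 - <<'E'
from h import *
go(.5115,.1877,.30,-10.75)
for n in("side","top","wrist"):
    p,d=capture(n);cv2.imwrite(f"pics/{n}3.png",p[...,::-1]); np.savez(f"{n}3.npz",p=p,d=d,**get_calibration(n))
E
```

```text
t 15.7 tcp [0.5115 0.1885 0.3   ] rot [-168.52   -0.87 -100.8 ] tilt 11.52 az -15.0 j [ 48.2   0.1 -20.8  11.4 -64.3 -63.4] r 0.545 w 0.0118 F [ 0.8 -1.  -2.7]
slide [ 0.0008 -0.0001  0.    ] len 0.001
tool y az 169.38 roll 0.13
```

View pics/side3.png

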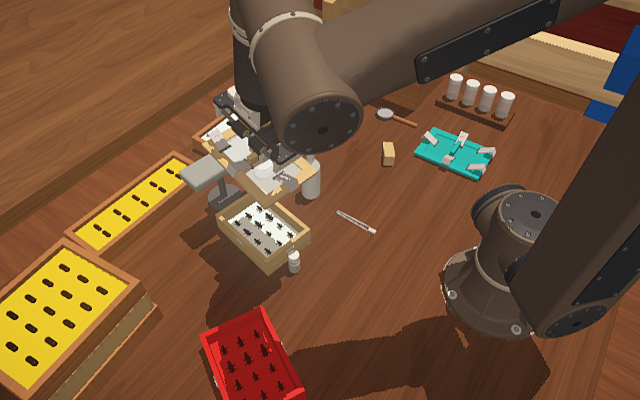

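View pics/wrist3.png

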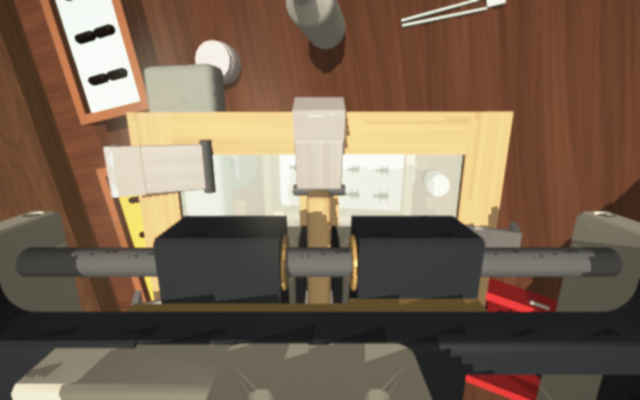

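```bash
python3 - <<'E'
from h import *
s,R=st()
f=np.load("wrist3.npz"); c=dict(mtx=f["mtx"],R=f["R"],t=f["t"])
P,u,v=cloud(f["d"],c); L=(P-s["tcp_pos"])@R   # tool frame
k=(v>113)&(v<150)&(u>140)&(u<505)&(L[:,2]>-.02)&(L[:,2]<.03)
Q=L[k&((u<280)|(u>360))]; 
A=np.c_[Q[:,:2],np.ones(len(Q))]; co,res,_,_=np.linalg.lstsq(A,Q[:,2],rcond=None); print("plane z=",co, "slopes deg",np.degrees(np.arctan(co[:2])),"resid",np.std(A@co-Q[:,2]))
k2=(abs(L[:,2]-(L[:,:2]@co[:2]+co[2]))<.004)&(v<200)
E=L[k2]; 
for lo in (-.08,-.05,.03,.06): 
    m=(E[:,1]>lo)&(E[:,1]<lo+.02); print("edge x ext",lo,np.percentile(E[m,0],[0.5,99.5]).round(4))
m=abs(abs(E[:,0])-.065)<.004; print("y ext",np.percentile(E[m,1],[.3,99.7]).round(4))
E
```

```text
t 15.85 tcp [0.5131 0.1873 0.2994] rot [-168.54   -0.95 -100.93] tilt 11.5 az -15.6 j [ 47.9   0.3 -20.7  11.4 -64.3 -63.3] r 0.546 w 0.0118 F [ 0.1 -0.2 -3.7]
plane z= [0.0986446  0.00320208 0.00163161] slopes deg [5.63369304 0.18346493] resid 0.0018721356753917187
edge x ext -0.08 [0.0255 0.0685]
edge x ext -0.05 [0.0468 0.0685]
edge x ext 0.03 [0.0411 0.0685]
edge x ext 0.06 [0.0231 0.0685]
y ext [-0.1    0.099]
```

```bash
python3 - <<'E'
from h import *
s,R=st()
for n in("side","top","wrist"):
    f=np.load(f"{n}3.npz"); c=dict(mtx=f["mtx"],R=f["R"],t=f["t"])
    P,u,v=cloud(f["d"],c); p=f["p"][v,u].astype(int); L=(P-s["tcp_pos"])@R
    wood=(p[:,0]-p[:,2]>50)&(p[:,0]>170)&(abs(p[:,0]-p[:,1]-30)<25)
    k=wood&(abs(L[:,0])<.074)&(abs(L[:,1])<.104)&(abs(L[:,2])<.025)&((abs(L[:,0])>.052)|(abs(L[:,1])>.085))
    Q=L[k]; print(n,k.sum())
    if k.sum()<20: continue
    for it in range(4):
        A=np.c_[Q[:,:2],np.ones(len(Q))]; co=np.linalg.lstsq(A,Q[:,2],rcond=None)[0]; r=abs(A@co-Q[:,2]); Q=Q[r<max(.002,2*np.median(r))]
    print(co,np.degrees(np.arctan(co[:2])),len(Q),"ext",Q.min(0),Q.max(0))
    for x in np.arange(-.07,.08,.02):
        m=abs(L[k][:,0]-x)<.01
        if m.sum()>5: print(round(x,3),m.sum(),np.median(L[k][m,2]).round(4))
E
```

```text
t 15.85 tcp [0.5131 0.1873 0.2994] rot [-168.54   -0.95 -100.93] tilt 11.5 az -15.6 j [ 47.9   0.3 -20.7  11.4 -64.3 -63.3] r 0.546 w 0.0118 F [ 0.1 -0.2 -3.7]
side 480
[ 0.01581228 -0.00665018  0.00383884] [ 0.90590116 -0.38102174] 399 ext [-0.07164571 -0.09813283  0.0007479 ] [0.07019129 0.10151086 0.00620748]
-0.07 117 0.0034
-0.05 13 0.0031
-0.03 36 0.0039
-0.01 47 0.0038
0.01 10 -0.0057
0.03 60 0.0039
0.05 112 0.0041
0.07 85 0.0041
top 801
[ 0.00544952 -0.00482158  0.00706782] [ 0.31223117 -0.27625387] 679 ext [-0.03931669 -0.09813371  0.00458197] [0.06890066 0.10192128 0.00960532]
-0.03 10 0.0063
0.01 38 0.0069
0.03 76 0.007
0.05 355 0.0073
0.07 320 0.0074
wrist 14112
[ 0.00760157 -0.00396045  0.00734673] [ 0.4355293  -0.22691564] 13977 ext [-0.04034829 -0.10084696  0.00539069] [0.06855631 0.10041806 0.0099551 ]
-0.03 110 0.0075
-0.01 91 0.0078
0.01 1279 0.0076
0.03 1195 0.0073
0.05 5799 0.0077
0.07 5637 0.0078
```

```bash
python3 - <<'E'
import cv2
p=cv2.imread("pics/side3.png")[70:300,150:360]; cv2.imwrite("pics/s3z.png",cv2.resize(p,None,fx=2.6,fy=2.6,interpolation=cv2.INTER_CUBIC))
E
```

```text
(no output)
```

View pics/s3z.png

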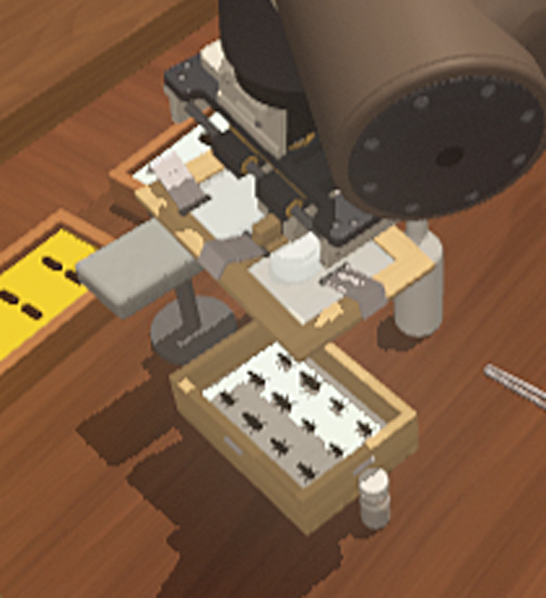

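```bash
cat >> h.py <<'E'
BX=np.array([.540,.1823]); BY=np.radians(-10.75)
def bw(x,y,z): # box frame mm -> world m
    c,s=np.cos(BY),np.sin(BY); return np.array([BX[0]+(c*x-s*y)/1e3,BX[1]+(s*x+c*y)/1e3,z/1e3])
def wb(p):
    c,s=np.cos(BY),np.sin(BY); d=np.asarray(p)[:2]-BX; return np.round([1e3*(c*d[0]+s*d[1]),1e3*(-s*d[0]+c*d[1]),1e3*p[2]],1)
def gob(x,y,z,ax=None):
    go(*bw(x,y,z),ax); print("now box",wb(get_state()["tcp_pos"]))
E
python3 - <<'E'
from h import *
gob(-29,-1,125,-10.75)
s,R=st(); print((R.T@(bw(-5,-1,96)-bw(-29,-1,125))).round(4))
E
```

```text
t 15.85 tcp [0.5131 0.1873 0.2994] rot [-168.54   -0.95 -100.93] tilt 11.5 az -15.6 j [ 47.9   0.3 -20.7  11.4 -64.3 -63.3] r 0.546 w 0.0118 F [ 0.1 -0.2 -3.7]
slide [-0.002   0.0363  0.1706] len 0.174
tool y az 169.26 roll 0.01
now box [-2.730e+01 -1.000e-01  2.994e+02]
t 15.85 tcp [0.5131 0.1873 0.2994] rot [-168.54   -0.95 -100.93] tilt 11.5 az -15.6 j [ 47.9   0.3 -20.7  11.4 -64.3 -63.3] r 0.546 w 0.0118 F [ 0.1 -0.2 -3.7]
[-0.0006 -0.0178  0.0332]
```

{"method": "apply_moves", "body": {"commands": [{"grip":1,"slide":[0,0.009,0.043],"roll":0},{"grip":1,"slide":[-0.001,0.018,0.085],"roll":0},{"grip":1,"slide":[-0.0015,0.027,0.128],"roll":0},{"grip":1,"slide":[-0.002,0.036,0.17],"roll":0},{"grip":1,"slide":[-0.002,0.036,0.17],"roll":0}]}}

```text
time_s: 16.48
tcp_pos: [0.5099, 0.184, 0.1222]
eef_rot: [-168.8, -1.3, -101.0]
contact_force: [0.4, -1.9, -3.3]
gripper_width: 0.0117
```

```bash
python3 - <<'E'
from h import *
gob(-5,-1,96,-10.75)
for n in("side","top"):
    p,d=capture(n);cv2.imwrite(f"pics/{n}4.png",p[...,::-1])
p=cv2.imread("pics/side4.png")[100:300,150:360]; cv2.imwrite("pics/s4z.png",cv2.resize(p,None,fx=2.8,fy=2.8,interpolation=cv2.INTER_CUBIC))
E
```

```text
t 16.475 tcp [0.5099 0.184  0.1222] rot [-168.8    -1.35 -101.04] tilt 11.28 az -17.8 j [ 47.5   8.8 -37.8  16.1 -39.7 -70.5] r 0.542 w 0.0117 F [ 0.4 -1.9 -3.3]
slide [-0.0037 -0.0193  0.0304] len 0.036
tool y az 169.22 roll -0.03
now box [-29.9  -4.  122.2]
```

View pics/s4z.png

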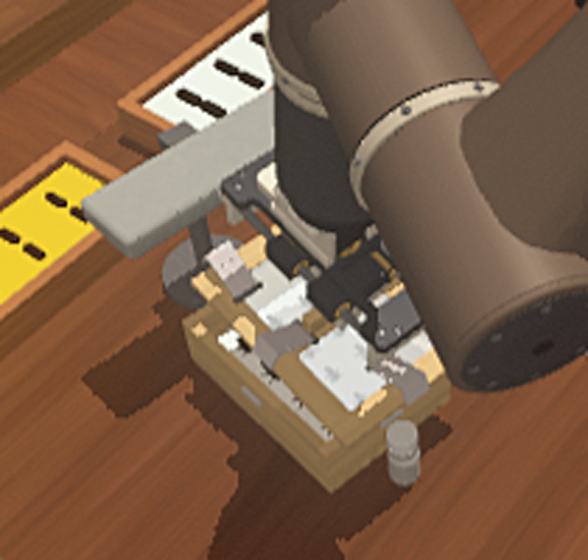

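{"method": "apply_moves", "body": {"commands": [{"grip":1,"slide":[-0.002,-0.008,0.006],"roll":0},{"grip":1,"slide":[-0.0037,-0.015,0.015],"roll":0},{"grip":1,"slide":[-0.0037,-0.0193,0.025],"roll":0},{"grip":1,"slide":[-0.0037,-0.0193,0.0304],"roll":0}]}}

```text
time_s: 17.08
tcp_pos: [0.5363, 0.1845, 0.0981]
eef_rot: [-168.6, -1.1, -101.0]
contact_force: [0.4, -0.6, -3.8]
gripper_width: 0.0119
```

```bash
python3 - <<'E'
from h import *
gob(-5,-1,90,-10.75)
for n in("side","top"):
    p,d=capture(n);cv2.imwrite(f"pics/{n}5.png",p[...,::-1]); np.savez(f"{n}5.npz",p=p,d=d)
d=np.load("side5.npz")["d"]; c=get_calibration("side"); P,u,v=cloud(d,c)
k=(u>300)&(u<360)&(v>190)&(v<245); 
for vv in range(190,250,8):
    m=(v>=vv)&(v<vv+8)&(u>310)&(u<350); print(vv,P[m].mean(0).round(3))
p=cv2.imread("pics/side5.png")[100:300,150:360]; cv2.imwrite("pics/s5z.png",cv2.resize(p,None,fx=2.8,fy=2.8,interpolation=cv2.INTER_CUBIC))
E
```

```text
t 17.075 tcp [0.5363 0.1845 0.0981] rot [-168.62   -1.05 -100.98] tilt 11.43 az -16.2 j [ 45.   12.6 -37.2  17.2 -35.9 -69.5] r 0.567 w 0.0119 F [ 0.4 -0.6 -3.8]
slide [0.0024 0.0026 0.0078] len 0.009
tool y az 169.23 roll -0.02
now box [-4.   1.5 98.1]
190 [0.252 0.321 0.47 ]
198 [0.246 0.329 0.465]
206 [0.24  0.337 0.459]
214 [0.24  0.337 0.441]
222 [0.26  0.302 0.372]
230 [0.305 0.226 0.235]
238 [0.372 0.126 0.043]
246 [0.376 0.122 0.002]
```

View pics/s5z.png

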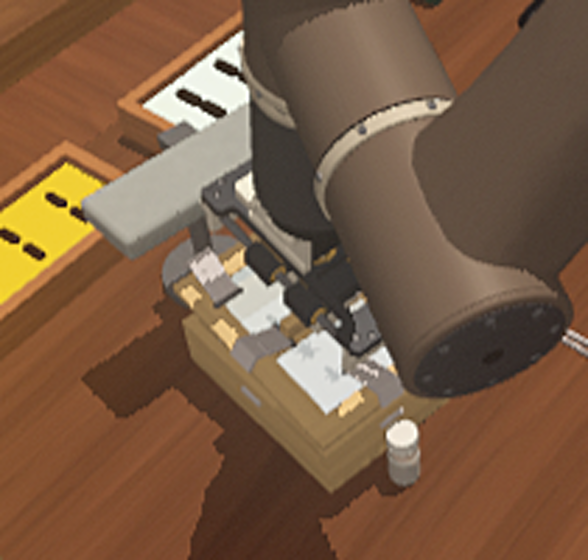

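{"method": "apply_moves", "body": {"commands": [{"grip":1,"slide":[0.0024,0.0026,0.004],"roll":0},{"grip":1,"slide":[0.0024,0.0026,0.007],"roll":0},{"grip":1,"slide":[0.0024,0.0026,0.007],"roll":0}]}}

```text
time_s: 17.55
tcp_pos: [0.5344, 0.1827, 0.0916]
eef_rot: [-168.6, -1.0, -100.9]
contact_force: [-0.5, -0.6, -2.9]
gripper_width: 0.0119
```

```bash
python3 - <<'E'
from h import *
gob(-5,-1,88,-10.75)
E
```

```text
t 17.55 tcp [0.5344 0.1827 0.0916] rot [-168.59   -1.02 -100.93] tilt 11.45 az -16.0 j [ 45.   12.8 -38.2  17.8 -34.7 -70. ] r 0.565 w 0.0119 F [-0.5 -0.6 -2.9]
slide [0.0002 0.0001 0.0036] len 0.004
tool y az 169.28 roll 0.03
now box [-5.6 -0.7 91.6]
```

{"method": "apply_moves", "body": {"commands": [{"grip":1,"slide":[0,0.0003,0.0015],"roll":0},{"grip":1,"slide":[0,0.0006,0.003],"roll":0},{"grip":1,"slide":[0,0.0006,0.003],"roll":0}]}}

```text
time_s: 17.92
tcp_pos: [0.5348, 0.1829, 0.0888]
eef_rot: [-168.6, -1.0, -100.9]
contact_force: [0.4, -0.5, -0.8]
gripper_width: 0.0116
```

```bash
python3 - <<'E'
from h import *
gob(-5,-1,86,-10.75)
E
```

```text
t 17.925 tcp [0.5348 0.1829 0.0888] rot [-168.56   -0.98 -100.93] tilt 11.48 az -15.8 j [ 44.9  13.  -38.4  18.  -34.2 -70.3] r 0.565 w 0.0116 F [ 0.4 -0.5 -0.8]
slide [0.0006 0.0003 0.0028] len 0.003
tool y az 169.27 roll 0.02
now box [-5.3 -0.4 88.8]
```

{"method": "apply_moves", "body": {"commands": [{"grip":0.85,"slide":[0,0,0.002],"roll":0},{"grip":0.835,"slide":[0,0,0.004],"roll":0},{"grip":0.82,"slide":[0,0,0.007],"roll":0},{"grip":0.805,"slide":[0,0,0.01],"roll":0},{"grip":0.79,"slide":[0,0,0.012],"roll":0}], "grip_force": 5}}

```text
time_s: 18.55
tcp_pos: [0.5366, 0.1818, 0.0764]
eef_rot: [-168.6, -1.0, -100.9]
contact_force: [-0.3, -0.5, 0.6]
gripper_width: 0.0183
```

```bash
python3 - <<'E'
from h import *
gob(-1,-1,70,-10.75)
for n in("side",):
    p,d=capture(n);cv2.imwrite(f"pics/{n}6.png",p[...,::-1]); np.savez(f"{n}6.npz",p=p,d=d)
p=cv2.imread("pics/side6.png")[100:300,150:360]; cv2.imwrite("pics/s6z.png",cv2.resize(p,None,fx=2.8,fy=2.8,interpolation=cv2.INTER_CUBIC))
E
```

```text
t 18.55 tcp [0.5366 0.1818 0.0764] rot [-168.61   -1.04 -100.94] tilt 11.44 az -16.1 j [ 44.6  14.1 -39.2  18.8 -32.4 -71. ] r 0.567 w 0.0183 F [-0.3 -0.5  0.6]
slide [-0.0002 -0.0009  0.0068] len 0.007
tool y az 169.27 roll 0.02
now box [-3.3 -1.1 76.4]
```

View pics/s6z.png

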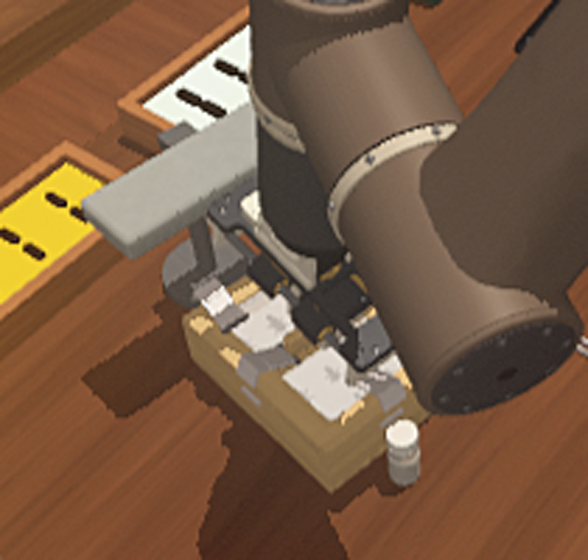

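{"method": "apply_moves", "body": {"commands": [{"grip":0.7,"slide":[0,0,0],"roll":0},{"grip":0.7,"slide":[0,0,-0.02],"roll":0},{"grip":0.8,"slide":[0,0,-0.06],"roll":0},{"grip":0.9,"slide":[0,0,-0.12],"roll":0},{"grip":1,"slide":[0,0.03,-0.17],"roll":0}]}}

```text
time_s: 19.23
tcp_pos: [0.4759, 0.1973, 0.24]
eef_rot: [-168.5, -0.9, -101.0]
contact_force: [0.2, 2.3, 0.4]
gripper_width: 0.0044
```

```bash
python3 - <<'E'
from h import *
gob(-100,-1,250)
for n in("side","top","wrist"):
    p,d=capture(n);cv2.imwrite(f"pics/{n}7.png",p[...,::-1]); np.savez(f"{n}7.npz",p=p,d=d,**get_calibration(n))
p=cv2.imread("pics/side7.png")[100:300,150:360]; cv2.imwrite("pics/s7z.png",cv2.resize(p,None,fx=2.8,fy=2.8,interpolation=cv2.INTER_CUBIC))
E
```

```text
t 19.225 tcp [0.4759 0.1973 0.24  ] rot [-168.52   -0.92 -101.01] tilt 11.51 az -15.6 j [ 52.4  -0.6 -29.9  12.7 -57.  -70. ] r 0.515 w 0.0044 F [0.2 2.3 0.4]
slide [ 0.0041  0.0316 -0.0166] len 0.036
now box [-65.8   2.8 240. ]
```

View pics/s7z.png

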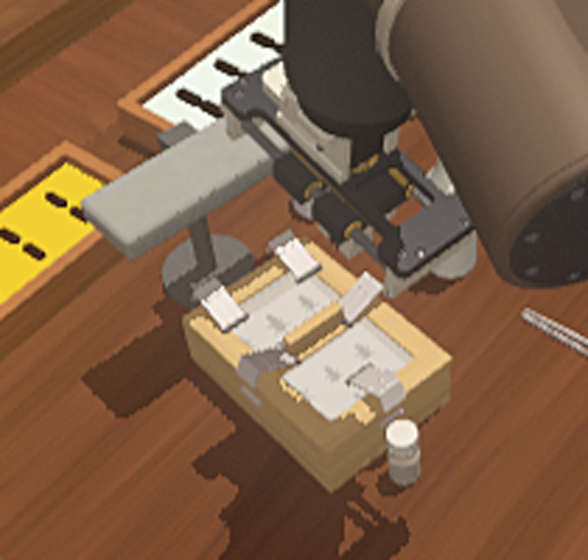

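View pics/wrist7.png

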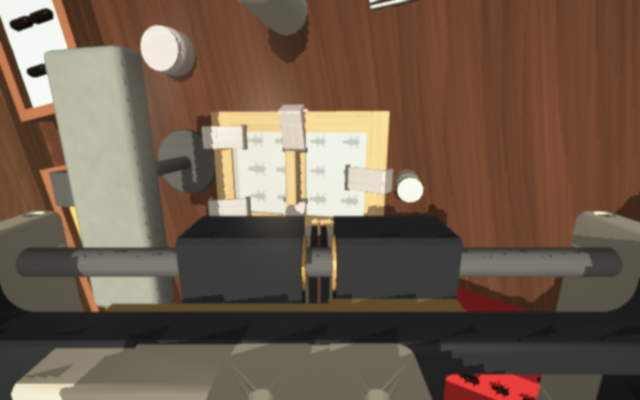

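View pics/top7.png

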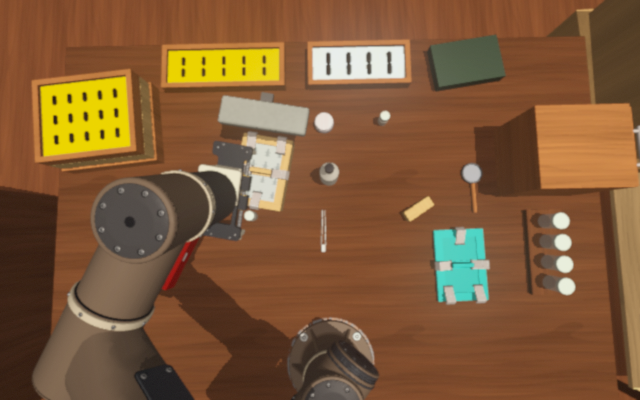

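```bash
cat > chk.py <<'E'
from fit import *
import sys
tag=sys.argv[1]
for n,off in (("side",.0015),("top",-.0012),("wrist",0)):
    try: f=np.load(f"{n}{tag}.npz")
    except Exception: continue
    c={k:f[k] for k in("mtx","R","t")} if "mtx" in f else get_calibration(n)
    P,u,v=cloud(f["d"],c); p=f["p"][v,u].astype(int)
    B=np.array([1e3*(np.cos(BY)*(P[:,0]-BX[0])+np.sin(BY)*(P[:,1]-BX[1])),1e3*(-np.sin(BY)*(P[:,0]-BX[0])+np.cos(BY)*(P[:,1]-BX[1])),1e3*(P[:,2]-off)]).T
    wood=(p[:,0]-p[:,2]>45)
    k=(abs(B[:,0])<104)&(abs(B[:,1])<74)&(abs(B[:,2]-64)<9)&wood&((abs(B[:,0])>80)|(abs(B[:,1])>52))
    Q=B[k]
    if k.sum()<50: print(n,k.sum()); continue
    for it in range(4):
        A=np.c_[Q[:,:2],np.ones(len(Q))]; co=np.linalg.lstsq(A,Q[:,2],rcond=None)[0]; r=abs(A@co-Q[:,2]); Q=Q[r<max(1.5,2.5*np.median(r))]
    x,fv=fit(Q[:,:2]/1e3,[0,0,0],.1,.07)
    print(n,len(Q),"plane z0",co[2].round(2),"slopes deg",np.degrees(np.arctan(co[:2])).round(2),"outline fit",(x[:2]*1e3).round(2),np.degrees(x[2]).round(2),"ext",np.percentile(Q,[.5,99.5],axis=0).round(1).tolist())
    # tab tops
    for nm,(x0,y0),lx in (("1",(60,42),0),("2",(60,-42),0),("3",(0,30),1),("4",(0,-30),1),("5",(-60,0),2)):
        dx,dy={0:(1,0),1:(0,np.sign(y0)),2:(-1,0)}[lx]
        o=(B[:,0]-x0)*dx+(B[:,1]-y0)*dy; w=(B[:,0]-x0)*dy-(B[:,1]-y0)*dx
        out=[]
        for a in (8,16,24):
            m=(abs(o-a)<3)&(abs(w)<8)&(B[:,2]>60)&(B[:,2]<95)
            out.append((int(m.sum()),float(np.median(B[m,2]).round(1)) if m.sum() else None))
        print("  tab",nm,out)
E
sed -i 's/from fit import \*/from fit import */' chk.py; python3 chk.py 7
```

```text
side 988 plane z0 64.57 slopes deg [ 0.06 -0.06] outline fit [-2.32 -0.39] -0.19 ext [[-102.9, -70.7, 62.2], [97.8, 69.9, 66.9]]
  tab 1 [(19, 73.7), (14, 76.8), (21, 81.1)]
  tab 2 [(16, 73.4), (15, 76.7), (14, 80.1)]
  tab 3 [(10, 74.3), (14, 78.0), (16, 81.8)]
  tab 4 [(11, 73.0), (17, 75.4), (16, 79.4)]
  tab 5 [(11, 73.1), (11, 75.3), (16, 78.5)]
top 622 plane z0 64.03 slopes deg [0.03 0.12] outline fit [-3.68 -0.31] 0.12 ext [[-103.0, -70.2, 61.2], [95.8, 69.2, 66.6]]
  tab 1 [(12, 73.5), (12, 76.9), (12, 80.3)]
  tab 2 [(15, 73.6), (13, 77.0), (16, 78.6)]
  tab 3 [(0, None), (9, 76.6), (0, None)]
  tab 4 [(10, 71.9), (9, 75.5), (13, 78.7)]
  tab 5 [(12, 71.3), (13, 75.0), (12, 77.0)]
wrist 4496 plane z0 60.76 slopes deg [-0.05 -0.13] outline fit [-1.84 -0.37] 0.0 ext [[-101.7, -70.1, 59.4], [97.4, 58.9, 62.3]]
  tab 1 [(75, 69.9), (71, 73.4), (69, 76.7)]
  tab 2 [(88, 69.9), (91, 73.1), (93, 76.2)]
  tab 3 [(75, 70.1), (22, 72.8), (0, None)]
  tab 4 [(85, 68.7), (82, 71.8), (87, 75.3)]
  tab 5 [(80, 68.3), (77, 72.1), (87, 75.3)]
```

```bash
python3 - <<'E'
from h import *
gob(-84,0,92)
E
```

```text
t 19.375 tcp [0.4753 0.1981 0.2406] rot [-168.42   -0.69 -100.83] tilt 11.6 az -14.2 j [ 52.6  -0.9 -30.1  12.8 -56.8 -70. ] r 0.515 w 0.0003 F [ 0.7  1.  -0.1]
slide [0.0017 0.047  0.1421] len 0.15
now box [-66.5   3.5 240.6]
```

{"method": "apply_moves", "body": {"commands": [{"grip":1,"slide":[0.001,0.02,0.045],"roll":0},{"grip":1,"slide":[0.002,0.04,0.09],"roll":0},{"grip":1,"slide":[0.002,0.047,0.13],"roll":0},{"grip":1,"slide":[0.002,0.047,0.142],"roll":0},{"grip":1,"slide":[0.002,0.047,0.142],"roll":0}]}}

```text
time_s: 20.0
tcp_pos: [0.4572, 0.1951, 0.0886]
eef_rot: [-168.6, -1.1, -101.0]
contact_force: [-0.2, 0.9, 0.5]
gripper_width: 0.0005
```

```bash
python3 - <<'E'
from h import *
gob(-84,0,72)
E
```

```text
t 20.0 tcp [0.4572 0.1951 0.0886] rot [-168.62   -1.13 -100.96] tilt 11.43 az -16.6 j [ 53.5   7.4 -46.4  19.6 -33.8 -80.4] r 0.497 w 0.0005 F [-0.2  0.9  0.5]
slide [-0.0032  0.0035  0.0162] len 0.017
now box [-83.8  -2.8  88.6]
```

{"method": "apply_moves", "body": {"commands": [{"grip":1,"slide":[-0.003,0.001,0.006],"roll":0},{"grip":1,"slide":[-0.003,0.002,0.011],"roll":0},{"grip":1,"slide":[-0.003,0.003,0.015],"roll":0},{"grip":1,"slide":[-0.003,0.0035,0.0175],"roll":0},{"grip":1,"slide":[-0.003,0.0035,0.0175],"roll":0}]}}

```text
time_s: 20.62
tcp_pos: [0.4576, 0.1988, 0.0715]
eef_rot: [-168.6, -0.9, -100.9]
contact_force: [-1.3, 2.2, 1.5]
gripper_width: 0.0004
```

```bash
python3 - <<'E'
from h import *
gob(-84,0,68)
E
```

```text
t 20.625 tcp [0.4576 0.1988 0.0715] rot [-168.56   -0.95 -100.91] tilt 11.48 az -15.6 j [ 53.4   9.  -48.   21.4 -30.5 -82.5] r 0.499 w 0.0004 F [-1.3  2.2  1.5]
slide [0.0008 0.0007 0.0035] len 0.004
now box [-84.    0.9  71.5]
```

{"method": "apply_moves", "body": {"commands": [{"grip":1,"slide":[0,0.0003,0.0015],"roll":0},{"grip":1,"slide":[0,0.0006,0.003],"roll":0},{"grip":1,"slide":[0,0.0006,0.003],"roll":0}]}}

```text
time_s: 21.0
tcp_pos: [0.4577, 0.1987, 0.0689]
eef_rot: [-168.5, -1.0, -100.9]
contact_force: [-9.0, 1.7, 13.2]
gripper_width: 0.0005
```

```bash
python3 - <<'E'
from h import *
gob(-84,0,68)
p,d=capture("side");cv2.imwrite(f"pics/side8.png",p[...,::-1])
p=cv2.imread("pics/side8.png")[130:300,170:350]; cv2.imwrite("pics/s8z.png",cv2.resize(p,None,fx=3.2,fy=3.2,interpolation=cv2.INTER_CUBIC))
E
```

```text
t 21.0 tcp [0.4577 0.1987 0.0689] rot [-168.54   -0.95 -100.92] tilt 11.5 az -15.6 j [ 53.3   9.3 -48.3  21.8 -30.  -82.9] r 0.499 w 0.0005 F [-9.   1.7 13.2]
slide [0.0008 0.0003 0.0009] len 0.001
now box [-83.9   0.8  68.9]
```

View pics/s8z.png

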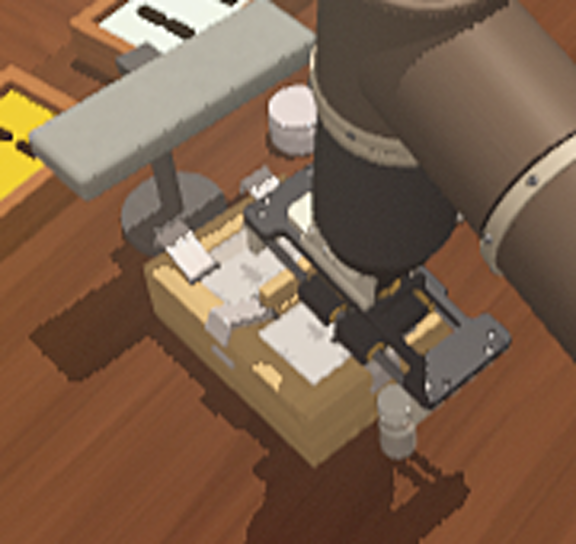

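```bash
python3 - <<'E'
from h import *
s,R=st(); q=s["tcp_pos"]
print((R.T@(bw(-84,1,105)-q)).round(4),(R.T@(bw(-4,-54,100)-q)).round(4))
E
```

```text
t 21.05 tcp [0.4577 0.1987 0.0689] rot [-168.54   -0.95 -100.92] tilt 11.5 az -15.6 j [ 53.3   9.3 -48.3  21.8 -30.  -82.9] r 0.499 w 0.0008 F [-8.6  1.4 13.6]
[ 0.0004 -0.007  -0.0354] [ 0.055  -0.0844 -0.0137]
```

{"method": "apply_moves", "body": {"commands": [{"grip":1,"slide":[0,-0.007,-0.035],"roll":0},{"grip":1,"slide":[0.02,-0.033,-0.029],"roll":0},{"grip":1,"slide":[0.04,-0.06,-0.022],"roll":0},{"grip":1,"slide":[0.055,-0.084,-0.014],"roll":0},{"grip":1,"slide":[0.055,-0.084,-0.014],"roll":0}]}}

```text
time_s: 21.68
tcp_pos: [0.5257, 0.1278, 0.0987]
eef_rot: [-168.6, -1.1, -101.1]
contact_force: [-0.5, 0.2, -0.3]
gripper_width: 0.0007
```

```bash
python3 - <<'E'
from h import *
gob(-4,-54,73)
E
```

```text
t 21.675 tcp [0.5257 0.1278 0.0987] rot [-168.64   -1.09 -101.11] tilt 11.41 az -16.5 j [ 40.7   9.9 -40.7  17.1 -34.4 -65.5] r 0.541 w 0.0007 F [-0.5  0.2 -0.3]
slide [-0.0027  0.0051  0.0251] len 0.026
now box [ -3.9 -56.2  98.7]
```

{"method": "apply_moves", "body": {"commands": [{"grip":1,"slide":[-0.0027,0.002,0.01],"roll":0},{"grip":1,"slide":[-0.0027,0.0035,0.017],"roll":0},{"grip":1,"slide":[-0.0027,0.0045,0.023],"roll":0},{"grip":1,"slide":[-0.0027,0.0055,0.027],"roll":0},{"grip":1,"slide":[-0.0027,0.0055,0.028],"roll":0}]}}

```text
time_s: 22.3
tcp_pos: [0.5251, 0.1313, 0.0704]
eef_rot: [-168.6, -1.1, -100.9]
contact_force: [-4.4, -2.2, 4.3]
gripper_width: 0.0004
```

```bash
python3 - <<'E'
from h import *
gob(-4,-54,68.5)
E
```

```text
t 22.3 tcp [0.5251 0.1313 0.0704] rot [-168.64   -1.08 -100.95] tilt 11.41 az -16.3 j [ 40.8  12.2 -43.3  19.6 -29.6 -68.3] r 0.541 w 0.0004 F [-4.4 -2.2  4.3]
slide [ 0.0011 -0.0007  0.0021] len 0.002
now box [ -5.1 -52.9  70.4]
```

{"method": "apply_moves", "body": {"commands": [{"grip":1,"slide":[0,0.0002,0.001],"roll":0},{"grip":1,"slide":[0,0.0005,0.0025],"roll":0},{"grip":1,"slide":[0,0.0005,0.0025],"roll":0}]}}

```text
time_s: 22.68
tcp_pos: [0.5255, 0.1313, 0.0691]
eef_rot: [-168.6, -1.0, -101.0]
contact_force: [-9.7, -2.6, 14.8]
gripper_width: 0.0001
```

```bash
python3 - <<'E'
from h import *
gob(-4,-54,68.5)
s,R=st(); q=s["tcp_pos"]
print((R.T@(bw(-4,-54,110)-q)).round(4),(R.T@(bw(-4,53,110)-q)).round(4),(R.T@(bw(-4,53,90)-q)).round(4))
E
```

```text
t 22.675 tcp [0.5255 0.1313 0.0691] rot [-168.57   -1.04 -100.96] tilt 11.48 az -16.1 j [ 40.7  12.3 -43.5  19.9 -29.3 -68.5] r 0.542 w 0.0001 F [-9.7 -2.6 14.8]
slide [ 0.0012 -0.0006  0.0007] len 0.002
now box [ -4.7 -52.8  69.1]
t 22.675 tcp [0.5255 0.1313 0.0691] rot [-168.57   -1.04 -100.96] tilt 11.48 az -16.1 j [ 40.7  12.3 -43.5  19.9 -29.3 -68.5] r 0.542 w 0.0001 F [-9.7 -2.6 14.8]
[ 0.002  -0.0088 -0.04  ] [-0.105  -0.0088 -0.0419] [-0.1054 -0.0048 -0.0223]
```

{"method": "apply_moves", "body": {"commands": [{"grip":1,"slide":[0.002,-0.008,-0.04],"roll":0},{"grip":1,"slide":[-0.035,-0.008,-0.04],"roll":0},{"grip":1,"slide":[-0.075,-0.008,-0.04],"roll":0},{"grip":1,"slide":[-0.105,-0.008,-0.035],"roll":0},{"grip":1,"slide":[-0.105,-0.005,-0.022],"roll":0}]}}

```text
time_s: 23.3
tcp_pos: [0.5475, 0.2381, 0.0888]
eef_rot: [-168.5, -0.9, -100.8]
contact_force: [0.0, 0.0, -0.2]
gripper_width: 0.0003
```

```bash
python3 - <<'E'
from h import *
gob(-4,53,70.5)
E
```

```text
t 23.3 tcp [0.5475 0.2381 0.0888] rot [-168.52   -0.89 -100.81] tilt 11.52 az -15.2 j [ 48.3  16.  -34.   17.7 -36.1 -73. ] r 0.597 w 0.0003 F [ 0.   0.  -0.2]
slide [0.0029 0.0046 0.0178] len 0.019
now box [-3.1 56.2 88.8]
```

{"method": "apply_moves", "body": {"commands": [{"grip":1,"slide":[0.003,0.0018,0.007],"roll":0},{"grip":1,"slide":[0.003,0.003,0.012],"roll":0},{"grip":1,"slide":[0.003,0.0042,0.016],"roll":0},{"grip":1,"slide":[0.003,0.005,0.0195],"roll":0},{"grip":1,"slide":[0.003,0.005,0.0205],"roll":0}]}}

```text
time_s: 23.92
tcp_pos: [0.5452, 0.2319, 0.069]
eef_rot: [-168.5, -1.0, -100.9]
contact_force: [-8.7, 2.3, 18.7]
gripper_width: 0.0004
```

```bash
python3 - <<'E'
from h import *
gob(-4,53,69)
E
```

```text
t 23.925 tcp [0.5452 0.2319 0.069 ] rot [-168.52   -0.96 -100.94] tilt 11.52 az -15.7 j [ 47.9  17.1 -36.3  19.2 -32.9 -74.5] r 0.593 w 0.0004 F [-8.7  2.3 18.7]
slide [-0.0032 -0.0001 -0.0001] len 0.003
now box [-4.1 49.8 69. ]
```

```bash
python3 - <<'E'
from h import *
s,R=st(); c=get_calibration("wrist"); C=-c["R"].T@c["t"]; print("cam in tool",R.T@(C-s["tcp_pos"]))
q=s["tcp_pos"]
print((R.T@(bw(-40,40,330)-q)).round(4),(R.T@np.array([1,0,0])).round(3),(R.T@np.array([.3,-.12,0])).round(3))
E
```

```text
t 23.925 tcp [0.5452 0.2319 0.069 ] rot [-168.52   -0.96 -100.94] tilt 11.52 az -15.7 j [ 47.9  17.1 -36.3  19.2 -32.9 -74.5] r 0.593 w 0.0004 F [-8.7  2.3 18.7]
cam in tool [ 0.06681009 -0.0002482  -0.15739639]
[ 0.0143 -0.0168 -0.2627] [-0.19  -0.963  0.192] [ 0.061 -0.311  0.064]
```

{"method": "apply_moves", "body": {"commands": [{"grip":1,"slide":[0,-0.01,-0.05],"roll":0},{"grip":1,"slide":[0,-0.02,-0.105],"roll":-10},{"grip":1,"slide":[0,-0.02,-0.16],"roll":-20},{"grip":1,"slide":[0,-0.02,-0.215],"roll":-30},{"grip":1,"slide":[0,-0.03,-0.27],"roll":-40}]}}

```text
time_s: 24.55
tcp_pos: [0.5208, 0.2397, 0.3393]
eef_rot: [-172.1, -8.2, -61.1]
contact_force: [1.4, 1.1, 0.2]
gripper_width: 0.0004
```

```bash
python3 - <<'E'
from h import *
go(.83,-.03,.45,79.25)
for n in("side","top"):
    p,d=capture(n);cv2.imwrite(f"pics/{n}9.png",p[...,::-1]); np.savez(f"{n}9.npz",p=p,d=d,**get_calibration(n))
E
python3 chk.py 9
```

```text
t 24.55 tcp [0.5208 0.2397 0.3393] rot [-172.05   -8.15  -61.1 ] tilt 11.37 az -16.6 j [ 51.4   2.7 -13.1  11.2 -70.3 -25.3] r 0.573 w 0.0004 F [1.4 1.1 0.2]
slide [ 0.3974 -0.1466 -0.0349] len 0.425
tool y az -149.97 roll -49.22
side 1001 plane z0 64.66 slopes deg [ 0.17 -0.2 ] outline fit [-0.24 -2.02] -0.08 ext [[-100.3, -72.4, 62.2], [99.3, 68.2, 67.1]]
  tab 1 [(14, 73.0), (16, 77.1), (15, 79.9)]
  tab 2 [(12, 73.6), (16, 76.3), (19, 78.8)]
  tab 3 [(12, 69.2), (14, 69.3), (13, 68.9)]
  tab 4 [(7, 68.8), (11, 69.6), (11, 70.6)]
  tab 5 [(9, 69.0), (14, 70.0), (12, 68.9)]
top 824 plane z0 63.92 slopes deg [ 0.   -0.17] outline fit [-1.47 -1.51] -0.02 ext [[-101.2, -71.5, 61.7], [96.8, 68.4, 66.1]]
  tab 1 [(12, 73.7), (11, 76.0), (14, 79.4)]
  tab 2 [(14, 73.2), (14, 76.8), (13, 79.7)]
  tab 3 [(14, 68.9), (11, 68.2), (14, 69.3)]
  tab 4 [(11, 67.6), (15, 68.2), (12, 67.8)]
  tab 5 [(12, 69.0), (14, 67.0), (12, 68.3)]
```

{"method": "apply_moves", "body": {"commands": [{"grip":1,"slide":[0.05,-0.018,-0.015],"roll":-10},{"grip":1,"slide":[0.1,-0.037,-0.02],"roll":-20},{"grip":1,"slide":[0.155,-0.057,-0.025],"roll":-30},{"grip":1,"slide":[0.21,-0.078,-0.03],"roll":-40},{"grip":1,"slide":[0.265,-0.098,-0.032],"roll":-49.2}]}}

```text
time_s: 25.28
tcp_pos: [0.7227, 0.062, 0.419]
eef_rot: [179.1, -11.3, -11.5]
contact_force: [1.0, 0.6, 0.8]
gripper_width: 0.0005
```

```bash
python3 - <<'E'
from h import *
s,R=st(); print((R.T@np.array([1,0,0])).round(3),(R.T@np.array([0,0,1])).round(3))
go(.95,-.06,.45,79.25)
E
```

```text
t 25.275 tcp [0.7227 0.062  0.419 ] rot [179.06 -11.31 -11.51] tilt 11.35 az -16.3 j [ 24.1  15.9  14.3   7.4 -79.8  53.5] r 0.725 w 0.0005 F [1.  0.6 0.8]
[ 0.961 -0.203  0.189] [ 0.196  0.016 -0.98 ]
t 25.275 tcp [0.7227 0.062  0.419 ] rot [179.06 -11.31 -11.51] tilt 11.35 az -16.3 j [ 24.1  15.9  14.3   7.4 -79.8  53.5] r 0.725 w 0.0005 F [1.  0.6 0.8]
slide [0.2483 0.0739 0.0192] len 0.26
tool y az -101.7 roll -0.95
```

{"method": "apply_moves", "body": {"commands": [{"grip":1,"slide":[0.06,0.012,0],"roll":0},{"grip":1,"slide":[0.12,0.024,0],"roll":0},{"grip":1,"slide":[0.18,0.036,0],"roll":0},{"grip":1,"slide":[0.24,0.048,0],"roll":0},{"grip":1,"slide":[0.3,0.06,0],"roll":0}]}}

```text
time_s: 25.9
tcp_pos: [0.9561, -0.0488, 0.4518]
eef_rot: [179.1, -13.0, -11.8]
contact_force: [43.2, -20.9, 46.1]
gripper_width: 0.0005
```

{"method": "apply_moves", "body": {"commands": [{"grip":1,"slide":[0.06,0,0],"roll":0},{"grip":1,"slide":[0.12,0,0],"roll":0},{"grip":1,"slide":[0.18,0,0],"roll":0},{"grip":1,"slide":[0.24,0,0],"roll":0},{"grip":1,"slide":[0.3,0,0],"roll":0}]}}

```text
time_s: 26.52
tcp_pos: [1.0093, -0.0778, 0.4146]
eef_rot: [179.4, -16.9, -11.7]
contact_force: [-0.3, -0.3, 0.7]
gripper_width: 0.0005
```

```bash
python3 - <<'E'
from h import *
s,R=st()
E
```

```text
t 26.525 tcp [ 1.0093 -0.0778  0.4146] rot [179.36 -16.87 -11.71] tilt 16.88 az -13.9 j [  8.9  50.   71.7   6.5 -96.   70.9] r 1.012 w 0.0005 F [-0.3 -0.3  0.7]
```

```bash
python3 - <<'E'
from h import *
for n in("side","top"):
    p,d=capture(n);cv2.imwrite(f"pics/{n}10.png",p[...,::-1])
E
```

```text
(no output)
```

View pics/side10.png

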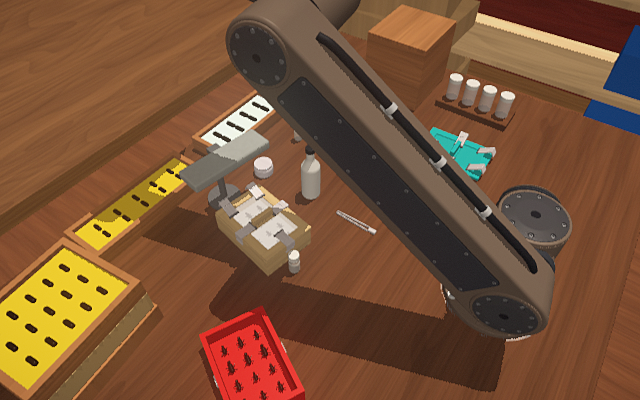

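View pics/top10.png

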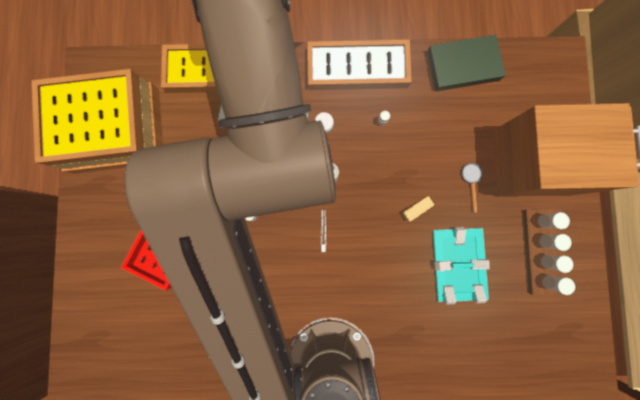

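{"method": "apply_moves", "body": {"commands": [{"grip":1,"slide":[0.06,-0.01,0],"roll":0},{"grip":1,"slide":[0.12,-0.02,0],"roll":0},{"grip":1,"slide":[0.18,-0.03,0],"roll":0},{"grip":1,"slide":[0.24,-0.04,0],"roll":0},{"grip":1,"slide":[0.3,-0.05,0],"roll":0}]}}

```text
time_s: 27.25
tcp_pos: [1.0555, -0.0754, 0.3843]
eef_rot: [179.4, -20.4, -11.7]
contact_force: [-0.1, 0.2, -0.5]
gripper_width: 0.0007
```

{"method": "apply_moves", "body": {"commands": [{"grip":1,"slide":[0.06,-0.01,0],"roll":0},{"grip":1,"slide":[0.12,-0.02,0],"roll":0},{"grip":1,"slide":[0.18,-0.03,0],"roll":0},{"grip":1,"slide":[0.24,-0.04,0],"roll":0},{"grip":1,"slide":[0.3,-0.05,0],"roll":0}]}}

```text
time_s: 27.88
tcp_pos: [1.0923, -0.0726, 0.37]
eef_rot: [179.6, -24.1, -11.7]
contact_force: [-0.6, 0.1, 0.2]
gripper_width: 0.0006
```

```bash
python3 - <<'E'
from h import *
s,R=st()
E
```

```text
t 27.875 tcp [ 1.0923 -0.0726  0.37  ] rot [179.57 -24.14 -11.65] tilt 24.14 az -12.7 j [  9.3  54.4  71.7   8.8 -84.8  69.9] r 1.095 w 0.0006 F [-0.6  0.1  0.2]
```

Consistent. Two more pushes to about 30°.

{"method": "apply_moves", "body": {"commands": [{"grip":1,"slide":[0.06,-0.01,0],"roll":0},{"grip":1,"slide":[0.12,-0.02,0],"roll":0},{"grip":1,"slide":[0.18,-0.03,0],"roll":0},{"grip":1,"slide":[0.24,-0.04,0],"roll":0},{"grip":1,"slide":[0.3,-0.05,0],"roll":0}]}}

```text
time_s: 28.5
tcp_pos: [1.1216, -0.0691, 0.3688]
eef_rot: [179.7, -27.9, -11.6]
contact_force: [0.5, 0.2, -0.1]
gripper_width: 0.0003
```

{"method": "apply_moves", "body": {"commands": [{"grip":1,"slide":[0.06,-0.01,0],"roll":0},{"grip":1,"slide":[0.12,-0.02,0],"roll":0},{"grip":1,"slide":[0.18,-0.03,0],"roll":0},{"grip":1,"slide":[0.24,-0.04,0],"roll":0},{"grip":1,"slide":[0.3,-0.05,0],"roll":0}]}}

```text
time_s: 29.12
tcp_pos: [1.1446, -0.0653, 0.3794]
eef_rot: [179.9, -31.6, -11.6]
contact_force: [0.3, -0.4, -0.2]
gripper_width: 0.0004
```

```bash
python3 - <<'E'
from h import *
s,R=st(); q=s["tcp_pos"]
for b in ((-60,40,330),(20,42,180),):
    print(b,(R.T@(bw(*b)-q)).round(4), bw(*b))
go(*bw(-60,40,330),79.25)
E
```

```text
t 29.125 tcp [ 1.1446 -0.0653  0.3794] rot [179.91 -31.57 -11.61] tilt 31.57 az -11.8 j [  9.9  55.7  71.7  11.5 -76.5  68.7] r 1.147 w 0.0004 F [ 0.3 -0.4 -0.2]
(-60, 40, 330) [-0.6246 -0.1594 -0.326 ] [0.48851394 0.23278946 0.33      ]
(20, 42, 180) [-0.635  -0.1629 -0.1564] [0.56748302 0.21983244 0.18      ]
t 29.125 tcp [ 1.1446 -0.0653  0.3794] rot [179.91 -31.57 -11.61] tilt 31.57 az -11.8 j [  9.9  55.7  71.7  11.5 -76.5  68.7] r 1.147 w 0.0004 F [ 0.3 -0.4 -0.2]
slide [-0.6246 -0.1594 -0.326 ] len 0.722
tool y az -101.66 roll -0.91
```

{"method": "apply_moves", "body": {"commands": [{"grip":1,"slide":[-0.03,-0.008,-0.015],"roll":0},{"grip":1,"slide":[-0.076,-0.02,-0.04],"roll":0},{"grip":1,"slide":[-0.124,-0.032,-0.065],"roll":0},{"grip":1,"slide":[-0.172,-0.044,-0.09],"roll":0},{"grip":1,"slide":[-0.22,-0.056,-0.115],"roll":-0.9}]}}

```text
time_s: 29.75
tcp_pos: [0.9112, 0.0402, 0.363]
eef_rot: [179.4, -31.6, -10.5]
contact_force: [0.1, 0.9, 1.5]
gripper_width: 0.0007
```

{"method": "apply_moves", "body": {"commands": [{"grip":1,"slide":[-0.048,-0.012,-0.025],"roll":0},{"grip":1,"slide":[-0.096,-0.024,-0.05],"roll":0},{"grip":1,"slide":[-0.144,-0.036,-0.075],"roll":0},{"grip":1,"slide":[-0.192,-0.048,-0.1],"roll":0},{"grip":1,"slide":[-0.24,-0.06,-0.125],"roll":0}]}}

```text
time_s: 30.38
tcp_pos: [0.6581, 0.1495, 0.3428]
eef_rot: [179.4, -31.6, -10.6]
contact_force: [-0.3, 0.6, 0.6]
gripper_width: 0.0006
```

```bash
python3 - <<'E'
from h import *
gob(-25,42,260,79.25)
E
```

```text
t 30.375 tcp [0.6581 0.1495 0.3428] rot [179.41 -31.63 -10.58] tilt 31.64 az -11.7 j [ 40.3   1.8 -28.3  35.7 -45.1  16.5] r 0.675 w 0.0006 F [-0.3  0.6  0.6]
slide [-0.1686 -0.0526 -0.0071] len 0.177
tool y az -100.89 roll -0.14
now box [122.1 -10.2 342.8]
```

{"method": "apply_moves", "body": {"commands": [{"grip":1,"slide":[-0.045,-0.013,-0.01],"roll":0},{"grip":1,"slide":[-0.09,-0.027,-0.015],"roll":0},{"grip":1,"slide":[-0.13,-0.04,-0.015],"roll":0},{"grip":1,"slide":[-0.168,-0.053,-0.007],"roll":0},{"grip":1,"slide":[-0.168,-0.053,-0.007],"roll":0}]}}

```text
time_s: 31.0
tcp_pos: [0.5239, 0.2283, 0.2586]
eef_rot: [179.2, -31.5, -10.4]
contact_force: [0.1, 0.0, -0.4]
gripper_width: 0.0005
```

```bash
python3 - <<'E'
from h import *
gob(-25,40,240,79.25)
s,R=st(); q=s["tcp_pos"]
for b in ((-24,40,240),(50,40,120),(62,40,99)): print(b,(R.T@(bw(*b)-q)).round(4))
for n in("side","top","wrist"):
    p,d=capture(n);cv2.imwrite(f"pics/{n}11.png",p[...,::-1])
E
```

```text
t 31.0 tcp [0.5239 0.2283 0.2586] rot [179.25 -31.54 -10.36] tilt 31.55 az -11.8 j [ 57.8  -2.6 -45.7  44.6 -44.3 -10.5] r 0.572 w 0.0005 F [ 0.1  0.  -0.4]
slide [-0.0103  0.002   0.0156] len 0.019
tool y az -100.76 roll -0.01
now box [-24.4  42.2 258.6]
t 31.0 tcp [0.5239 0.2283 0.2586] rot [179.25 -31.54 -10.36] tilt 31.55 az -11.8 j [ 57.8  -2.6 -45.7  44.6 -44.3 -10.5] r 0.572 w 0.0005 F [ 0.1  0.  -0.4]
(-24, 40, 240) [-0.0095  0.002   0.0161]
(50, 40, 120) [-0.0092  0.0007  0.1571]
(62, 40, 99) [-0.0099  0.0004  0.1812]
```

View pics/side11.png

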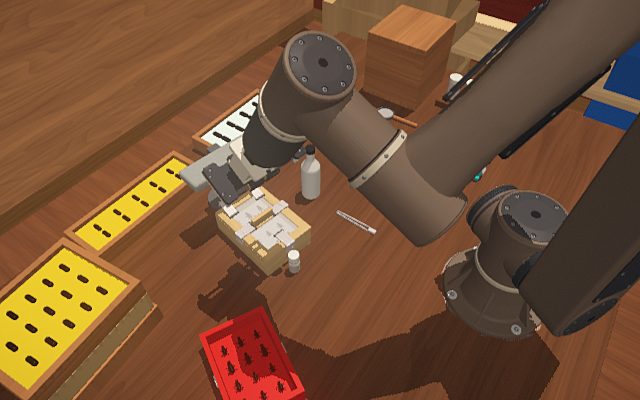

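View pics/wrist11.png

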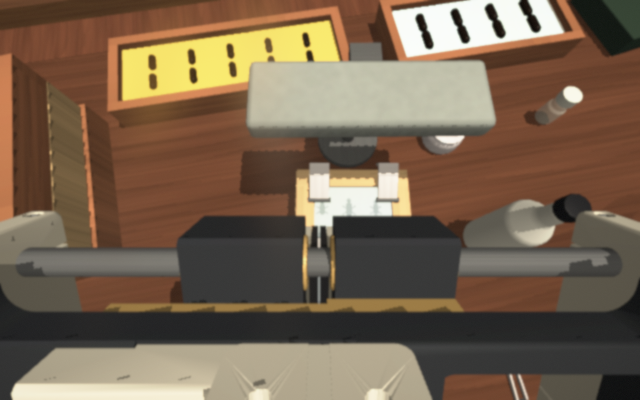

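{"method": "apply_moves", "body": {"commands": [{"grip":1,"slide":[-0.009,0.001,0.04],"roll":0},{"grip":1,"slide":[-0.0095,0.001,0.08],"roll":0},{"grip":1,"slide":[-0.0095,0.0005,0.12],"roll":0},{"grip":1,"slide":[-0.0095,0.0005,0.155],"roll":0},{"grip":1,"slide":[-0.0095,0.0005,0.17],"roll":0}]}}

```text
time_s: 31.78
tcp_pos: [0.606, 0.2087, 0.1091]
eef_rot: [179.3, -31.4, -10.9]
contact_force: [-14.1, 29.0, -2.8]
gripper_width: 0.0006
```

```bash
python3 - <<'E'
from h import *
gob(76,41,92,79.25)
for n in("side","wrist"):
    p,d=capture(n);cv2.imwrite(f"pics/{n}12.png",p[...,::-1])
p=cv2.imread("pics/side12.png")[100:300,150:360]; cv2.imwrite("pics/s12z.png",cv2.resize(p,None,fx=2.8,fy=2.8,interpolation=cv2.INTER_CUBIC))
E
```

```text
t 31.775 tcp [0.606  0.2087 0.1091] rot [179.34 -31.36 -10.94] tilt 31.36 az -12.2 j [ 29.   12.3 -55.   95.5 -20.1 -41.6] r 0.641 w 0.0006 F [-14.1  29.   -2.8]
slide [ 0.0049 -0.003   0.023 ] len 0.024
tool y az -101.29 roll -0.54
now box [ 59.9  38.3 109.1]
```

View pics/s12z.png

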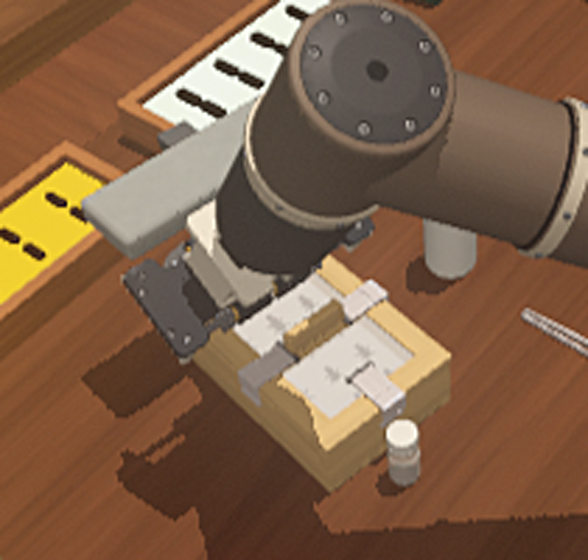

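View pics/wrist12.png

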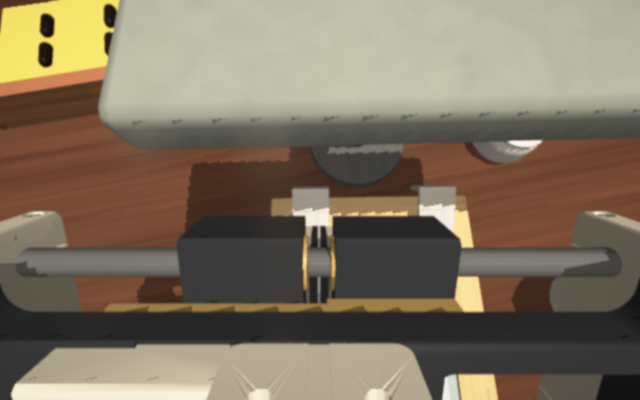

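```bash
cat > kin.py <<'E'
import numpy as np
from scipy.optimize import least_squares
from scipy.spatial.transform import Rotation as Ro
D=[([-50.3051512,17.7107428,22.3856365,8.92296079e-02,-94.208435,-16.506126],[.26592293,-.62158138,.43194076],[-179.527492,.0472614944,-156.817993]),
([-54.44229965,49.64563432,71.13633212,.74711905,-110.32720277,-12.07032426],[.36159335,-.84360147,.3825759],[-178.71525573,-.43617948,-156.78416619]),
([-54.66406436,52.10841824,71.64549311,1.85169955,-104.13055045,-11.60333506],[.38060335,-.88876147,.3529818],[-174.34463031,-.62192727,-156.83500456]),
([-51.62166906,26.71038327,14.59742528,3.55263166,-69.31837351,-16.19273997],[.3186595,-.74599739,.27738513],[-170.82997867,-.96360552,-156.88568601]),
([-7.90139593,-34.3163615,-41.03118453,8.32912093,-79.45165437,-60.29484468],[.11532705,-.26195502,.29576767],[-170.95807052,-.85285516,-157.01078225]),
([-.65895328,-35.34420192,-57.95238654,9.09864702,-64.81903797,-69.92525604],[.10743366,-.24473873,.16561304],[-171.32455677,-.72130103,-156.9460535]),
([-17.34795769,-19.83022444,-58.08338253,6.89712279,-48.18299335,-53.89892003],[.12307956,-.27338079,.12007262],[-173.6505897,-.48133772,-156.83166806]),
([44.6,14.1,-39.2,18.8,-32.4,-71.],[.5366,.1818,.0764],[-168.61,-1.04,-100.94]),
([53.3,9.3,-48.3,21.8,-30.,-82.9],[.4577,.1987,.0689],[-168.54,-.95,-100.92]),
([40.7,12.3,-43.5,19.9,-29.3,-68.5],[.5255,.1313,.0691],[-168.57,-1.04,-100.96]),
([57.8,-2.6,-45.7,44.6,-44.3,-10.5],[.5239,.2283,.2586],[179.25,-31.54,-10.36]),
([9.9,55.7,71.7,11.5,-76.5,68.7],[1.1446,-.0653,.3794],[179.91,-31.57,-11.61]),
([40.3,1.8,-28.3,35.7,-45.1,16.5],[.6581,.1495,.3428],[179.41,-31.63,-10.58]),
([24.1,15.9,14.3,7.4,-79.8,53.5],[.7227,.062,.419],[179.06,-11.31,-11.51]),
([29.,12.3,-55.,95.5,-20.1,-41.6],[.606,.2087,.1091],[179.34,-31.36,-10.94])]
def E(ax,a): return Ro.from_euler(ax,a,degrees=True).as_matrix()
S4=1;S6=1;C6=0
def fk(q,p):
    a1,off,h,L2,L3,e,Lt,s4,c6=p
    A=E('z',q[0]); B=E('y',q[1]-q[2]); W=A@B@E('x',s4*q[3])@E('y',-q[4])
    # tool: z along W x
    T=W@np.array([[0,0,1],[0,-1,0],[1,0,0]]).astype(float)  # tool z = W x
    T=T@E('z',-q[5]+c6)
    pos=A@(np.array([a1,off,h])+E('y',q[1])@[0,0,L2]+B@[L3,0,e])+T[:,2]*Lt
    return pos,T
def fitp(s4):
    def res(x):
        p=np.r_[x[:7],s4,x[7]]; r=[]
        for q,t,eu in D:
            P,T=fk(q,p); Rm=Ro.from_euler('xyz',eu,degrees=True).as_matrix()
            r+=list((P-t)*10)+list((T-Rm).ravel())
        return np.array(r)
    best=None
    for c in (0,90,180,270):
        o=least_squares(res,[0,-.1,.3,.4,.4,0,.25,c]); 
        if best is None or o.cost<best.cost: best=o
    return best,res
if __name__=="__main__":
    for s4 in (1,-1):
        o,res=fitp(s4); r=res(o.x).reshape(len(D),12); print(s4,o.cost,o.x.round(4)); print(np.abs(r[:,:3]/10).max(0),np.abs(r[:,3:]).max(1).round(3))
    
E
python3 kin.py
```

```text
1 13.775959113408796 [ 8.840000e-02 -2.664000e-01 -5.440000e-02  6.357000e-01  3.935000e-01
  7.380000e-02  1.930000e-01  4.331006e+02]
[0.14804254 0.13205218 0.06049199] [0.25  0.257 0.266 0.227 0.282 0.286 0.171 0.325 0.377 0.313 1.044 0.382
 0.868 0.275 1.853]
-1 3.0409161201504253 [ 6.67000e-02 -1.73200e-01  1.19300e-01  6.18700e-01  3.98100e-01
  6.51000e-02  3.50900e-01  8.99756e+01]
[0.03808929 0.19851003 0.04722109] [0.    0.    0.    0.    0.    0.    0.    0.001 0.001 0.001 0.001 0.001
 0.001 0.001 0.002]
```

```bash
python3 - <<'E'
s=open('kin.py').read()
s=s.replace("a1,off,h,L2,L3,e,Lt,s4,c6=p","a1,off,h,L2,L3,e,Lt,wy,wz,s4,c6=p").replace("+T[:,2]*Lt","+T[:,2]*Lt+W@[0,wy,wz]")
s=s.replace("np.r_[x[:7],s4,x[7]]","np.r_[x[:9],s4,x[9]]").replace(".25,c]",".25,0,0,c]")
open('kin.py','w').write(s)
E
python3 kin.py
```

```text
1 12.901630244156218 [ 1.328000e-01 -3.581000e-01 -8.790000e-02  6.283000e-01  4.492000e-01
  3.280000e-02  1.113000e-01  1.000000e-01 -8.910000e-02  4.331006e+02]
[0.1272683  0.13252285 0.07685044] [0.25  0.257 0.266 0.227 0.282 0.286 0.171 0.325 0.377 0.313 1.044 0.382
 0.868 0.275 1.853]
-1 0.00021186859958583054 [-2.00000e-04 -4.00000e-04  1.98000e-01  6.01800e-01  4.63800e-01
  2.00000e-04  3.77600e-01 -1.91500e-01  0.00000e+00  8.99756e+01]
[0.00045442 0.00078511 0.00088548] [0.    0.    0.    0.    0.    0.    0.    0.001 0.001 0.001 0.001 0.001
 0.001 0.001 0.002]
```

```bash
cat > ik.py <<'E'
from kin import *
from h import bw,wb,BY
o,_=fitp(-1); PP=np.r_[o.x[:9],-1,o.x[9]]
LO=np.array([-176,-82,-58.2,-173.8,-174.7,-.2]); 
LO=np.array([-176.03,-82.01,-58.28,-173.87,-174.79,-173.66])+.3; HI=np.array([176.03,121.73,71.71,95.51,-.11,173.66])-.3
def toolR(th,az,yawy):
    """tilt th toward az (deg world), tool y az approx yawy"""
    t,a=np.radians(th),np.radians(az); z=np.array([np.sin(t)*np.cos(a),np.sin(t)*np.sin(a),-np.cos(t)])
    y=np.array([np.cos(np.radians(yawy)),np.sin(np.radians(yawy)),0]); y-=z*(y@z); y/=np.linalg.norm(y)
    return np.c_[np.cross(y,z),y,z]
def ik(pos,R,seed):
    def res(q):
        P,T=fk(q,PP); return np.r_[(P-pos)*10,(T-R).ravel()]
    s=least_squares(res,np.clip(seed,LO+.01,HI-.01),bounds=(LO,HI),x_scale=30.)
    return s.x,s.cost
E
cat > srch.py <<'E'
from ik import *
rng=np.random.default_rng(0)
az0=-10.75
for tab,y in ((1,42),(2,-42)):
  for th in (23,27,31):
    for daz in (-30,-15,0,15,30):
      for jy in (-90,90):
        R=toolR(th,az0+daz,az0+jy+0*daz); best=[]
        pos=bw(80,y,72)
        for k in range(14):
            seed=rng.uniform(LO,HI); seed[0]=rng.uniform(-10,80); seed[1]=rng.uniform(-10,40);seed[2]=rng.uniform(-58,0)
            q,c=ik(pos,R,seed)
            if c<1e-6 and not any(np.abs(q-b).max()<2 for b in best): best.append(q)
        print(tab,th,daz,jy,[b.round(0).astype(int).tolist() for b in best])
E
time timeout 550 python3 srch.py
```

```text
1 23 -30 -90 [[45, 23, -36, 41, -36, -2]]
1 23 -30 90 []
1 23 -15 -90 [[41, 20, -43, 52, -27, -10]]
1 23 -15 90 [[41, 20, -43, 52, -27, 170]]
1 23 0 -90 [[35, 18, -48, 66, -18, -18]]
1 23 0 90 [[35, 18, -48, 66, -18, 162]]
1 23 15 -90 [[24, 16, -52, 87, -7, -29]]
1 23 15 90 [[24, 16, -52, 87, -7, 151]]
1 23 30 -90 []
1 23 30 90 []
1 27 -30 -90 [[45, 23, -40, 50, -36, -12]]
1 27 -30 90 [[45, 23, -40, 50, -36, 168]]
1 27 -15 -90 [[39, 19, -47, 68, -26, -24]]
1 27 -15 90 [[39, 19, -47, 68, -26, 156]]
1 27 0 -90 [[26, 17, -52, 95, -16, -39]]
1 27 0 90 [[26, 17, -52, 95, -16, 141]]
1 27 15 -90 []
1 27 15 90 []
1 27 30 -90 []
1 27 30 90 []
1 31 -30 -90 [[45, 23, -43, 58, -37, -21]]
1 31 -30 90 [[45, 23, -43, 58, -37, 159]]
1 31 -15 -90 [[36, 19, -50, 82, -27, -36]]
1 31 -15 90 [[36, 19, -50, 82, -27, 144]]
1 31 0 -90 []
1 31 0 90 []
1 31 15 -90 []
1 31 15 90 []
1 31 30 -90 []
1 31 30 90 []
2 23 -30 -90 [[38, 19, -44, 48, -31, -3]]
2 23 -30 90 []
2 23 -15 -90 [[32, 16, -50, 62, -22, -11]]
2 23 -15 90 [[32, 16, -50, 62, -22, 169]]
2 23 0 -90 [[21, 14, -55, 83, -12, -22]]
2 23 0 90 [[21, 14, -55, 83, -12, 158]]
2 23 15 -90 []
2 23 15 90 []
2 23 30 -90 []
2 23 30 90 []
2 27 -30 -90 [[37, 19, -48, 59, -31, -14]]
2 27 -30 90 [[37, 19, -48, 59, -31, 166]]
2 27 -15 -90 [[27, 15, -54, 83, -21, -28]]
2 27 -15 90 [[27, 15, -54, 83, -21, 152]]
2 27 0 -90 []
2 27 0 90 []
2 27 15 -90 []
2 27 15 90 []
2 27 30 -90 []
2 27 30 90 []
2 31 -30 -90 [[36, 19, -51, 69, -32, -24]]
2 31 -30 90 [[36, 19, -51, 69, -32, 156]]
2 31 -15 -90 []
2 31 -15 90 []
2 31 0 -90 []
2 31 0 90 []
2 31 15 -90 []
2 31 15 90 []
2 31 30 -90 []
2 31 30 90 []
real	0m51.909s
user	0m51.357s
sys	0m0.225s
```

```bash
cat > clr.py <<'E'
from ik import *
def boxdist(P,lo,hi): return np.linalg.norm(np.maximum(np.maximum(lo-P,P-hi),0),axis=1).min()
g=lambda a,b,n: np.linspace(a,b,n)
body=np.stack(np.meshgrid([-39,-20,0,20,39],g(-96.5,96.5,25),g(-66,-230,30)),-1).reshape(-1,3)
body=np.array([p for p in body if True]); 
fing=np.stack(np.meshgrid(g(-9.5,9.5,3),g(-22,22,5),g(-66,0,12)),-1).reshape(-1,3)
cam=np.stack(np.meshgrid([39,60,85],[-20,0,20],g(-140,-190,5)),-1).reshape(-1,3)
Rb=Ro.from_euler('z',-BY).as_matrix()
def clear(tcp_b,R):
    Rl=Rb@R
    W=body@Rl.T+tcp_b; F=fing@Rl.T+tcp_b; C=cam@Rl.T+tcp_b
    lamp=(np.array([86.8,-113,170]),np.array([157,107,196]))
    lid=(np.array([-101,-71,0]),np.array([100,70,70])); bar=(np.array([-7,-31,60]),np.array([6,30,86]))
    bot=np.array([10.4,-183]); m=W[W[:,2]<170]; bd=np.hypot(*(m[:,:2]-bot).T).min()-26 if len(m) else 999
    bd2=boxdist(F,*bar)
    return dict(lampB=boxdist(W,*lamp),lampF=boxdist(F,*lamp),lampC=boxdist(C,*lamp),lid=boxdist(W,*lid),bar=min(boxdist(W,*bar),bd2),bottle=bd,tip=F[:,2].min(),tipx=F[F[:,2].argmin(),0],t=F[F[:,2].argmin(),1])
if __name__=="__main__":
    for y in (42,-42):
      for th,daz in ((23,0),(23,-15),(25,-20),(27,-15),(27,-30),(30,-30)):
        for joff in (0,daz/2,daz):
            R=toolR(th,-10.75+daz,-10.75-90+joff); tcp=np.array([78,y,72.])
            c=clear(tcp,R); tcp[2]+=68.5-c["tip"]; tcp[0]+=72-c["tipx"]; tcp[1]+=y-c["t"]; c=clear(tcp,R)
            print(y,th,daz,joff,tcp.round(1),{k:round(float(v),1) for k,v in c.items()})
E
python3 clr.py
```

```text
42 23 0 0 [80.7 20.  72.2] {'lampB': 4.9, 'lampF': 40.5, 'lampC': 29.1, 'lid': 47.7, 'bar': 34.3, 'bottle': 80.5, 'tip': 68.5, 'tipx': 72.0, 't': 42.0}
42 23 0 0.0 [80.7 20.  72.2] {'lampB': 4.9, 'lampF': 40.5, 'lampC': 29.1, 'lid': 47.7, 'bar': 34.3, 'bottle': 80.5, 'tip': 68.5, 'tipx': 72.0, 't': 42.0}
42 23 0 0 [80.7 20.  72.2] {'lampB': 4.9, 'lampF': 40.5, 'lampC': 29.1, 'lid': 47.7, 'bar': 34.3, 'bottle': 80.5, 'tip': 68.5, 'tipx': 72.0, 't': 42.0}
42 23 -15 0 [79.9 20.1 74.2] {'lampB': 3.7, 'lampF': 37.9, 'lampC': 28.1, 'lid': 45.9, 'bar': 36.2, 'bottle': 87.9, 'tip': 68.5, 'tipx': 72.0, 't': 42.0}
42 23 -15 -7.5 [77.4 19.1 73.2] {'lampB': 0.0, 'lampF': 40.2, 'lampC': 28.8, 'lid': 47.0, 'bar': 34.6, 'bottle': 90.3, 'tip': 68.5, 'tipx': 72.0, 't': 42.0}
42 23 -15 -15 [74.8 18.5 72.2] {'lampB': 0.0, 'lampF': 40.4, 'lampC': 29.2, 'lid': 47.7, 'bar': 31.7, 'bottle': 88.8, 'tip': 68.5, 'tipx': 72.0, 't': 42.0}
42 25 -20 0 [79.4 20.2 75.2] {'lampB': 5.8, 'lampF': 38.5, 'lampC': 28.4, 'lid': 43.7, 'bar': 35.3, 'bottle': 91.3, 'tip': 68.5, 'tipx': 72.0, 't': 42.0}
42 25 -20 -10.0 [76. 
[... 3874 characters left out ...]
5, 'bottle': 16.4, 'tip': 68.5, 'tipx': 72.0, 't': -42.0}
-42 27 -30 -30 [ 68.3 -65.3  72.8] {'lampB': 0.0, 'lampF': 42.9, 'lampC': 33.5, 'lid': 43.9, 'bar': 28.7, 'bottle': 8.6, 'tip': 68.5, 'tipx': 72.0, 't': -42.0}
-42 30 -30 0 [ 78.  -63.3  77.7] {'lampB': 10.1, 'lampF': 40.7, 'lampC': 28.6, 'lid': 25.8, 'bar': 22.1, 'bottle': 17.3, 'tip': 68.5, 'tipx': 72.0, 't': -42.0}
-42 30 -30 -15.0 [ 73.  -64.9  75.6] {'lampB': 0.0, 'lampF': 44.5, 'lampC': 32.8, 'lid': 32.9, 'bar': 28.1, 'bottle': 17.9, 'tip': 68.5, 'tipx': 72.0, 't': -42.0}
-42 30 -30 -30 [ 68.1 -65.2  73.2] {'lampB': 0.0, 'lampF': 45.4, 'lampC': 37.4, 'lid': 40.9, 'bar': 25.3, 'bottle': 9.4, 'tip': 68.5, 'tipx': 72.0, 't': -42.0}
```

```bash
python3 - <<'E'
from clr import *
fing[:,1]*=.4
for y in (42,-42):
  for th,daz in ((24,-15),(25,-20),(26,-20),(27,-20),(27,-25),(28,-25)):
    for joff in (0,6,12):
        R=toolR(th,-10.75+daz,-10.75-90+joff); tcp=np.array([78,y,72.])
        c=clear(tcp,R); tcp[2]+=68.5-c["tip"]; tcp[0]+=71-c["tipx"]; c=clear(tcp,R)
        q,cost=ik(bw(*tcp),R,[38,19,-47,60,-27,-20])
        print(y,th,daz,joff,tcp.round(1),{k:round(float(v),1) for k,v in c.items()},q.round(0).astype(int),cost<1e-6)
E
```

```text
42 24 -15 0 [79.4 42.  73.1] {'lampB': 6.1, 'lampF': 40.6, 'lampC': 27.5, 'lid': 45.8, 'bar': 35.4, 'bottle': 110.0, 'tip': 68.5, 'tipx': 71.0, 't': 50.8} [ 41  20 -44  55 -27 -13] True
42 24 -15 6 [80.1 42.  73.3] {'lampB': 0.0, 'lampF': 39.3, 'lampC': 26.6, 'lid': 44.9, 'bar': 36.8, 'bottle': 107.3, 'tip': 68.5, 'tipx': 71.0, 't': 49.8} [ 41  20 -44  55 -27  -7] True
42 24 -15 12 [80.8 42.  73.5] {'lampB': 0.0, 'lampF': 38.2, 'lampC': 25.8, 'lid': 43.8, 'bar': 37.8, 'bottle': 106.2, 'tip': 68.5, 'tipx': 71.0, 't': 48.7} [ 41  20 -44  55 -27  -2] True
42 25 -20 0 [79.2 42.  73.5] {'lampB': 6.7, 'lampF': 40.8, 'lampC': 26.8, 'lid': 44.8, 'bar': 35.8, 'bottle': 113.1, 'tip': 68.5, 'tipx': 71.0, 't': 50.7} [ 42  21 -43  54 -30 -13] True
42 25 -20 6 [80.  42.  73.7] {'lampB': 0.0, 'lampF': 39.5, 'lampC': 25.6, 'lid': 44.0, 'bar': 37.3, 'bottle': 110.2, 'tip': 68.5, 'tipx': 71.0, 't': 49.8} [ 42  21 -43  54 -30  -7] True
42 25 -20 12 [80.7 42.  73.8] {'lampB': 0.0, 'lampF': 38.4, 'lampC': 24.5, 'lid': 42.9, 'bar': 38.2, 'bottle': 108.9, 'tip': 68.5, 'tipx': 71.0, 't': 48.7} [ 42  21 -43 
[... 4979 characters left out ...]
3, 'lampC': 23.6, 'lid': 24.0, 'bar': 15.2, 'bottle': 30.0, 'tip': 68.5, 'tipx': 71.0, 't': -35.4} [ 35  17 -50  65 -28  -6] True
-42 28 -25 0 [ 78.8 -42.   74.2] {'lampB': 9.8, 'lampF': 42.6, 'lampC': 27.0, 'lid': 28.3, 'bar': 23.9, 'bottle': 33.6, 'tip': 68.5, 'tipx': 71.0, 't': -33.4} [ 34  17 -51  68 -28 -21] True
-42 28 -25 6 [ 79.6 -42.   74.4] {'lampB': 1.7, 'lampF': 41.2, 'lampC': 25.7, 'lid': 25.2, 'bar': 19.2, 'bottle': 30.6, 'tip': 68.5, 'tipx': 71.0, 't': -34.3} [ 34  17 -51  68 -28 -15] True
-42 28 -25 12 [ 80.4 -42.   74.5] {'lampB': 0.0, 'lampF': 40.1, 'lampC': 24.6, 'lid': 22.4, 'bar': 13.9, 'bottle': 30.1, 'tip': 68.5, 'tipx': 71.0, 't': -35.4} [ 34  17 -51  68 -28  -9] True
```

```bash
python3 - <<'E'
from ik import *
R=toolR(31.4,-12.2,-100.8)
for az in (20,47,70):
  for z in (.13,.2,.3):
    q=np.array([40,10,-50,60,-35,-20.]); out=[]
    for r in (.65,.6,.55,.5,.45,.4,.35,.3):
        q2,c=ik(np.array([r*np.cos(np.radians(az)),r*np.sin(np.radians(az)),z]),R,q)
        if c<1e-6: q=q2; out.append((r,q.round(0).astype(int).tolist()))
        else: out.append((r,"x")); 
    print(az,z,out)
E
```

```text
20 0.13 [(0.65, [35, 12, -53, 82, -23, -33]), (0.6, [36, 8, -58, 84, -23, -36]), (0.55, 'x'), (0.5, 'x'), (0.45, 'x'), (0.4, 'x'), (0.35, 'x'), (0.3, 'x')]
20 0.2 [(0.65, [45, 7, -46, 56, -32, -13]), (0.6, [47, 3, -51, 57, -33, -16]), (0.55, [51, -2, -55, 55, -35, -18]), (0.5, 'x'), (0.45, 'x'), (0.4, 'x'), (0.35, 'x'), (0.3, 'x')]
20 0.3 [(0.65, [49, 3, -34, 40, -45, 2]), (0.6, [53, -2, -39, 40, -47, 0]), (0.55, [57, -7, -43, 40, -49, -3]), (0.5, [63, -13, -47, 39, -54, -7]), (0.45, [71, -19, -50, 37, -60, -11]), (0.4, [83, -26, -53, 34, -69, -18]), (0.35, [103, -34, -54, 28, -85, -30]), (0.3, 'x')]
47 0.13 [(0.65, [77, 19, -39, 50, -43, -38]), (0.6, [79, 15, -45, 50, -43, -41]), (0.55, [83, 11, -50, 49, -43, -45]), (0.5, [88, 7, -55, 47, -45, -48]), (0.45, 'x'), (0.4, 'x'), (0.35, 'x'), (0.3, 'x')]
47 0.2 [(0.65, [78, 15, -33, 42, -51, -29]), (0.6, [81, 10, -39, 42, -51, -32]), (0.55, [85, 6, -44, 41, -52, -35]), (0.5, [90, 2, -48, 39, -54, -38]), (0.45, [96, -3, -52, 36, -58, -41]), (0.4, [105, -8, -55, 32, -62, -46]), (0.35, [116, -14, -58, 26, -69, -51]), (0.3, 'x')]
47 0.3 [(0.
[... 512 characters left out ...]
, -59, -62]), (0.35, [129, 2, -55, 22, -61, -66]), (0.3, [139, -3, -58, 16, -64, -71])]
70 0.2 [(0.65, [102, 22, -20, 31, -66, -41]), (0.6, [105, 17, -26, 31, -65, -44]), (0.55, [108, 13, -32, 30, -65, -46]), (0.5, [112, 9, -37, 28, -66, -50]), (0.45, [116, 5, -41, 26, -67, -53]), (0.4, [122, 0, -45, 23, -69, -57]), (0.35, [130, -4, -48, 20, -73, -61]), (0.3, [139, -10, -51, 15, -77, -67])]
70 0.3 [(0.65, [102, 18, -12, 29, -76, -34]), (0.6, [105, 13, -18, 29, -76, -37]), (0.55, [108, 9, -23, 27, -77, -40]), (0.5, [112, 4, -28, 26, -78, -43]), (0.45, [117, 0, -32, 24, -80, -47]), (0.4, [123, -5, -36, 22, -83, -51]), (0.35, [130, -10, -39, 19, -87, -56]), (0.3, [139, -15, -41, 15, -93, -63])]
```

{"method": "apply_moves", "body": {"commands": [{"grip":1,"slide":[0,0,-0.015],"roll":0},{"grip":1,"slide":[0,0,-0.03],"roll":0},{"grip":1,"slide":[0,0,-0.05],"roll":0},{"grip":1,"slide":[0,0,-0.08],"roll":0},{"grip":1,"slide":[0,0,-0.12],"roll":0}]}}

```text
time_s: 32.5
tcp_pos: [0.5428, 0.225, 0.2148]
eef_rot: [179.3, -31.5, -10.4]
contact_force: [1.8, 0.5, 1.5]
gripper_width: 0.0007
```

```bash
python3 - <<'E'
from h import *
s,R=st(); q=s["tcp_pos"]
for b in ((.42,.36,.2),(.36,.36,.13)): print((R.T@(np.array(b)-q)).round(4))
print((R.T@np.array([-.682,-.731,0])).round(3))
E
```

```text
t 32.5 tcp [0.5428 0.225  0.2148] rot [179.27 -31.52 -10.4 ] tilt 31.53 az -11.8 j [ 52.7   1.1 -49.6  52.3 -36.6 -15.7] r 0.588 w 0.0007 F [1.8 0.5 1.5]
[-0.1314 -0.1098 -0.0647]
[-0.2183 -0.0994 -0.0357]
[-0.459  0.846 -0.271]
```

{"method": "apply_moves", "body": {"commands": [{"grip":1,"slide":[-0.033,-0.028,-0.02],"roll":0},{"grip":1,"slide":[-0.066,-0.055,-0.04],"roll":0},{"grip":1,"slide":[-0.1,-0.083,-0.055],"roll":0},{"grip":1,"slide":[-0.135,-0.105,-0.06],"roll":0},{"grip":1,"slide":[-0.175,-0.105,-0.05],"roll":0}]}}

```text
time_s: 33.12
tcp_pos: [0.3898, 0.3645, 0.1652]
eef_rot: [179.6, -31.6, -10.5]
contact_force: [0.1, 0.2, -0.9]
gripper_width: 0.0003
```

```bash
python3 - <<'E'
from h import *
go(.36,.36,.13)
E
```

```text
t 33.125 tcp [0.3898 0.3645 0.1652] rot [179.63 -31.55 -10.45] tilt 31.55 az -11.2 j [ 81.    5.4 -51.3  47.2 -45.4 -39.1] r 0.534 w 0.0003 F [ 0.1  0.2 -0.9]
slide [-0.0427  0.0097  0.0151] len 0.046
```

{"method": "apply_moves", "body": {"commands": [{"grip":1,"slide":[-0.03,0.01,0.01],"roll":0},{"grip":1,"slide":[-0.055,0.035,0.005],"roll":0},{"grip":1,"slide":[-0.07,0.06,-0.003],"roll":0},{"grip":1,"slide":[-0.085,0.085,-0.011],"roll":0},{"grip":1,"slide":[-0.1,0.11,-0.02],"roll":0}]}}

```text
time_s: 33.75
tcp_pos: [0.2736, 0.2928, 0.1558]
eef_rot: [177.5, -30.3, -10.5]
contact_force: [0.4, 0.8, 0.9]
gripper_width: 0.0006
```

```bash
python3 - <<'E'
from h import *
s,R=st(); print((R.T@np.array([-.682,-.731,-.3])).round(3))
E
```

```text
t 33.75 tcp [0.2736 0.2928 0.1558] rot [177.5  -30.32 -10.48] tilt 30.41 az -15.4 j [102.5  -3.5 -58.1  32.9 -55.6 -47.3] r 0.401 w 0.0006 F [0.4 0.8 0.9]
[-0.616  0.843  0.024]
```

{"method": "apply_moves", "body": {"commands": [{"grip":1,"slide":[-0.02,0.02,0.01],"roll":0},{"grip":1,"slide":[-0.04,0.04,0.02],"roll":0},{"grip":1,"slide":[-0.06,0.06,0.03],"roll":0}]}}

```text
time_s: 34.12
tcp_pos: [0.2166, 0.2722, 0.1385]
eef_rot: [174.8, -29.0, -10.6]
contact_force: [-0.7, 0.4, -0.3]
gripper_width: 0.0007
```

```bash
python3 - <<'E'
from h import *
s,R=st()
E
```

```text
t 34.125 tcp [0.2166 0.2722 0.1385] rot [174.84 -29.   -10.59] tilt 29.42 az -21.2 j [113.6  -3.8 -58.1  23.9 -59.6 -52.1] r 0.348 w 0.0007 F [-0.7  0.4 -0.3]
```

{"method": "apply_moves", "body": {"commands": [{"grip":1,"slide":[-0.01,0.02,0.018],"roll":0},{"grip":1,"slide":[-0.02,0.04,0.036],"roll":0},{"grip":1,"slide":[-0.03,0.06,0.054],"roll":0}]}}

```text
time_s: 34.5
tcp_pos: [0.1904, 0.2464, 0.1242]
eef_rot: [171.8, -27.9, -10.9]
contact_force: [-0.2, -0.4, 0.4]
gripper_width: 0.0003
```

```bash
python3 - <<'E'
from h import *
s,R=st()
E
```

```text
t 34.5 tcp [0.1904 0.2464 0.1242] rot [171.79 -27.88 -10.86] tilt 28.98 az -28.0 j [118.2  -3.5 -58.2  17.9 -61.2 -53.4] r 0.311 w 0.0003 F [-0.2 -0.4  0.4]
```

{"method": "apply_moves", "body": {"commands": [{"grip":1,"slide":[-0.01,0.02,0.018],"roll":0},{"grip":1,"slide":[-0.02,0.04,0.036],"roll":0},{"grip":1,"slide":[-0.02,0.06,0.05],"roll":0}]}}

```text
time_s: 34.88
tcp_pos: [0.1642, 0.215, 0.1192]
eef_rot: [169.1, -27.0, -11.0]
contact_force: [-0.1, 0.2, 0.2]
gripper_width: 0.0009
```

```bash
python3 - <<'E'
from h import *
s,R=st()
from clr import *
fing[:,1]*=.4
for y in (42,-42):
    tcp=np.array([79,y,74.]); Rr=R
    z=R[:,2]; th=np.degrees(np.arccos(-z[2])); az=np.degrees(np.arctan2(z[1],z[0])); Rr=toolR(th,az,-100.75)
    c=clear(tcp,Rr); print(c); 
    for seed in ([38,19,-47,60,-27,-20],): print([x.round(1) for x in ik(bw(*tcp),Rr,seed)])
E
```

```text
t 34.875 tcp [0.1642 0.215  0.1192] rot [169.08 -27.   -10.98] tilt 28.97 az -34.0 j [124.   -5.  -58.2  11.6 -64.4 -55.2] r 0.27 w 0.0009 F [-0.1  0.2  0.2]
{'lampB': np.float64(11.478460642184283), 'lampF': np.float64(43.83477792006559), 'lampC': np.float64(28.476012331052495), 'lid': np.float64(40.79827292057315), 'bar': np.float64(32.89001448953231), 'bottle': np.float64(116.96077698591148), 'tip': np.float64(68.1922964076918), 'tipx': np.float64(71.29582081981415), 't': np.float64(50.63748818485335)}
[array([ 42.5,  21.1, -44.9,  61.8, -32.3, -21.7]), np.float64(0.0)]
{'lampB': np.float64(11.478460642184283), 'lampF': np.float64(43.83477792006559), 'lampC': np.float64(28.476012331052495), 'lid': np.float64(27.603975054449194), 'bar': np.float64(22.692557168057665), 'bottle': np.float64(33.036622378039425), 'tip': np.float64(68.1922964076918), 'tipx': np.float64(71.29582081981415), 't': np.float64(-33.36251181514665)}
[array([ 32.4,  16.8, -52.7,  74.3, -27.5, -25.3]), np.float64(0.0)]
```

```bash
cat > pl.py <<'E'
from h import *
from clr import *
fing[:,1]*=.4
s,R=st(); q0=s["tcp_pos"]; z=R[:,2]; th=np.degrees(np.arccos(-z[2])); az=np.degrees(np.arctan2(z[1],z[0])); Rr=toolR(th,az,-100.75)
for y in (42,-42):
    q=[38,19,-47,60,-27,-20]; T=bw(79,y,74)
    for L in (0,.03,.06,.1,.15,.2):
        P=T-z*L; q,c=ik(P,Rr,q); b=wb(P); print(y,L,P.round(3),b,q.round(0),c<1e-6,{k:round(float(v)) for k,v in clear(b,Rr).items()})
    print("slide to L=.2",(R.T@(P-q0)).round(4), "len",np.linalg.norm(P-q0))
a=np.degrees(np.arctan2(R[1,1],R[0,1])); print("y az",a)
E
python3 pl.py
```

```text
t 34.875 tcp [0.1642 0.215  0.1192] rot [169.08 -27.   -10.98] tilt 28.97 az -34.0 j [124.   -5.  -58.2  11.6 -64.4 -55.2] r 0.27 w 0.0009 F [-0.1  0.2  0.2]
42 0 [0.625 0.209 0.074] [79. 42. 74.] [ 43.  21. -45.  62. -32. -22.] True {'lampB': 11, 'lampF': 44, 'lampC': 28, 'lid': 41, 'bar': 33, 'bottle': 117, 'tip': 68, 'tipx': 71, 't': 51}
42 0.03 [0.613 0.217 0.1  ] [ 65.6  47.7 100.2] [ 46.  19. -43.  55. -36. -17.] True {'lampB': 12, 'lampF': 41, 'lampC': 58, 'lid': 68, 'bar': 51, 'bottle': 123, 'tip': 94, 'tipx': 58, 't': 56}
42 0.06 [0.601 0.225 0.126] [ 52.3  53.5 126.5] [ 49.  17. -41.  49. -39. -14.] True {'lampB': 26, 'lampF': 41, 'lampC': 87, 'lid': 95, 'bar': 55, 'bottle': 209, 'tip': 121, 'tipx': 45, 't': 62}
42 0.1 [0.585 0.236 0.161] [ 34.5  61.1 161.5] [ 53.  14. -39.  44. -44. -10.] True {'lampB': 56, 'lampF': 43, 'lampC': 127, 'lid': 130, 'bar': 78, 'bottle': 999, 'tip': 156, 'tipx': 27, 't': 70}
42 0.15 [0.565 0.249 0.205] [ 12.2  70.7 205.2] [ 56.  11. -35.  39. -51.  -7.] True {'lampB': 103, 'lampF': 66, 'lampC': 176, 'lid': 175, 'bar': 121, 'bottle': 999, 'tip':
[... 853 characters left out ...]
': 45, 't': -22}
-42 0.1 [0.57  0.153 0.161] [ 34.5 -22.9 161.5] [ 47.   9. -47.  48. -40.  -9.] True {'lampB': 46, 'lampF': 43, 'lampC': 127, 'lid': 116, 'bar': 73, 'bottle': 999, 'tip': 156, 'tipx': 27, 't': -14}
-42 0.15 [0.55  0.167 0.205] [ 12.2 -13.3 205.2] [ 52.   5. -43.  41. -47.  -5.] True {'lampB': 91, 'lampF': 66, 'lampC': 176, 'lid': 161, 'bar': 113, 'bottle': 999, 'tip': 199, 'tipx': 4, 't': -5}
-42 0.2 [0.529 0.18  0.249] [-10.   -3.7 249. ] [ 56.   2. -39.  36. -55.  -2.] True {'lampB': 139, 'lampF': 104, 'lampC': 225, 'lid': 205, 'bar': 158, 'bottle': 999, 'tip': 243, 'tipx': -18, 't': 5}
slide to L=.2 [ 0.3843 -0.0446  0.0425] len 0.3892152373441467
y az -105.99173733363405
```

```bash
python3 - <<'E'
from h import *
from ik import toolR
s,R=st(); z=R[:,2]; Rr=toolR(np.degrees(np.arccos(-z[2])),np.degrees(np.arctan2(z[1],z[0])),-100.75)
M=R.T@Rr; print("roll",np.degrees(np.arctan2(M[1,0],M[0,0])))
print((R.T@np.array([0,0,.1])).round(3))
E
```

```text
t 34.875 tcp [0.1642 0.215  0.1192] rot [169.08 -27.   -10.98] tilt 28.97 az -34.0 j [124.   -5.  -58.2  11.6 -64.4 -55.2] r 0.27 w 0.0009 F [-0.1  0.2  0.2]
roll -0.21309345096037904
[ 0.045  0.017 -0.087]
```

{"method": "apply_moves", "body": {"commands": [{"grip":1,"slide":[0.05,-0.01,-0.025],"roll":0},{"grip":1,"slide":[0.1,-0.025,-0.04],"roll":0},{"grip":1,"slide":[0.15,-0.045,-0.045],"roll":0},{"grip":1,"slide":[0.2,-0.065,-0.045],"roll":0},{"grip":1,"slide":[0.25,-0.085,-0.04],"roll":0}]}}

```text
time_s: 35.5
tcp_pos: [0.392, 0.2638, 0.2548]
eef_rot: [169.3, -27.0, -11.1]
contact_force: [-0.2, 0.8, 0.2]
gripper_width: 0.0003
```

```bash
python3 - <<'E'
from h import *
s,R=st(); z=R[:,2]
P=bw(79,42,74)-.15*z; print((R.T@(P-s["tcp_pos"])).round(4))
E
```

```text
t 35.5 tcp [0.392  0.2638 0.2548] rot [169.27 -26.98 -11.08] tilt 28.89 az -33.8 j [ 79.3  -1.7 -40.   28.9 -66.8 -18.1] r 0.472 w 0.0003 F [-0.2  0.8  0.2]
[ 0.1316 -0.0413  0.1169]
```

{"method": "apply_moves", "body": {"commands": [{"grip":1,"slide":[0.04,-0.012,0.025],"roll":0},{"grip":1,"slide":[0.08,-0.025,0.055],"roll":0},{"grip":1,"slide":[0.115,-0.036,0.09],"roll":0},{"grip":1,"slide":[0.1316,-0.041,0.117],"roll":-0.2},{"grip":1,"slide":[0.1316,-0.041,0.117],"roll":-0.2}]}}

```text
time_s: 36.12
tcp_pos: [0.5638, 0.2468, 0.2022]
eef_rot: [168.9, -26.8, -10.9]
contact_force: [0.1, -1.1, -0.6]
gripper_width: 0.0006
```

```bash
python3 - <<'E'
from h import *
s,R=st(); z=R[:,2]
for L in (.1,.05,.02): print(L,(R.T@(bw(79,42,74)-L*z-s["tcp_pos"])).round(4))
print(wb(s["tcp_pos"]))
E
```

```text
t 36.125 tcp [0.5638 0.2468 0.2022] rot [168.87 -26.85 -10.91] tilt 28.91 az -34.5 j [ 56.3  11.1 -35.7  38.7 -50.7  -6.9] r 0.615 w 0.0006 F [ 0.1 -1.1 -0.6]
0.1 [ 0.0025 -0.0029  0.0472]
0.05 [ 0.0025 -0.0029  0.0972]
0.02 [ 0.0025 -0.0029  0.1272]
[ 11.4  67.8 202.2]
```

{"method": "apply_moves", "body": {"commands": [{"grip":1,"slide":[0.0025,-0.003,0.03],"roll":0},{"grip":1,"slide":[0.0025,-0.003,0.06],"roll":0},{"grip":1,"slide":[0.0025,-0.003,0.09],"roll":0},{"grip":1,"slide":[0.0025,-0.003,0.112],"roll":0},{"grip":1,"slide":[0.0025,-0.003,0.12],"roll":0}]}}

```text
time_s: 36.75
tcp_pos: [0.6142, 0.2186, 0.0992]
eef_rot: [169.0, -26.9, -10.8]
contact_force: [0.9, 0.3, 0.3]
gripper_width: 0.0004
```

```bash
python3 - <<'E'
from h import *
s,R=st(); z=R[:,2]
for L in (.02,.01,0): print(L,(R.T@(bw(79,42,74)-L*z-s["tcp_pos"])).round(4))
print(wb(s["tcp_pos"]))
for n in("side","wrist"):
    p,d=capture(n);cv2.imwrite(f"pics/{n}13.png",p[...,::-1])
p=cv2.imread("pics/side13.png")[120:300,160:350]; cv2.imwrite("pics/s13z.png",cv2.resize(p,None,fx=3.2,fy=3.2,interpolation=cv2.INTER_CUBIC))
E
```

```text
t 36.75 tcp [0.6142 0.2186 0.0992] rot [169.01 -26.93 -10.79] tilt 28.94 az -34.0 j [ 46.   19.1 -43.1  55.  -35.6 -17.4] r 0.652 w 0.0004 F [0.9 0.3 0.3]
0.02 [0.0001 0.0019 0.0092]
0.01 [0.0001 0.0019 0.0192]
0 [0.0001 0.0019 0.0292]
[66.1 49.5 99.2]
```

View pics/s13z.png

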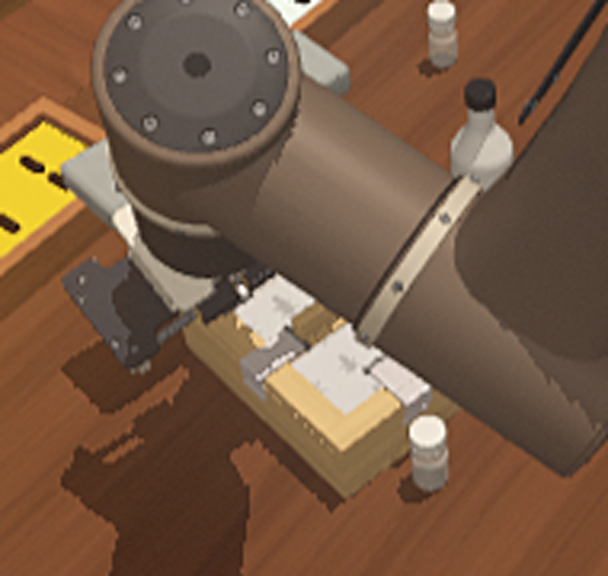

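View pics/wrist13.png

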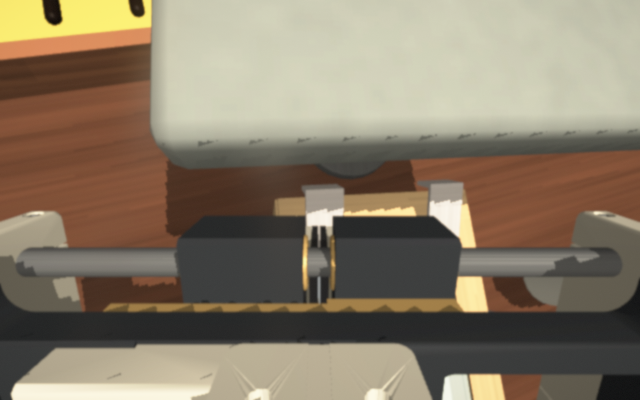

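```bash
python3 - <<'E'
from h import *
s,R=st(); z=R[:,2]
for b in ((78,41,87),(78,41,82),(78,41,77),(78,41,74),(78,41,72)): print(b,(R.T@(bw(*b)-s["tcp_pos"])).round(4))
E
```

```text
t 36.85 tcp [0.6144 0.2189 0.0996] rot [169.04 -26.95 -10.81] tilt 28.94 az -33.9 j [ 46.   19.1 -43.1  55.  -35.6 -17.3] r 0.652 w 0.0002 F [-1.2 -0.1 -0.3]
(78, 41, 87) [0.0048 0.0055 0.018 ]
(78, 41, 82) [0.0025 0.0047 0.0223]
(78, 41, 77) [0.0002 0.0038 0.0267]
(78, 41, 74) [-0.0011  0.0033  0.0293]
(78, 41, 72) [-0.002   0.003   0.0311]
```

{"method": "apply_moves", "body": {"commands": [{"grip":1,"slide":[0.0025,0.003,0.009],"roll":0},{"grip":1,"slide":[0.0048,0.0055,0.018],"roll":0},{"grip":1,"slide":[0.0025,0.0047,0.0223],"roll":0},{"grip":1,"slide":[0.0012,0.0042,0.0245],"roll":0},{"grip":1,"slide":[0.0002,0.0038,0.0267],"roll":0}]}}

```text
time_s: 37.48
tcp_pos: [0.625, 0.2082, 0.0776]
eef_rot: [169.1, -27.0, -10.8]
contact_force: [0.9, -3.1, 6.7]
gripper_width: 0.0002
```

```bash
python3 - <<'E'
from h import *
s,R=st(); print(wb(s["tcp_pos"]))
for b in ((78,41,75),(78,41,74),(78,41,72)): print(b,(R.T@(bw(*b)-s["tcp_pos"])).round(4))
E
```

```text
t 37.475 tcp [0.625  0.2082 0.0776] rot [169.07 -27.03 -10.84] tilt 29.0 az -33.9 j [ 42.6  20.8 -44.9  61.4 -32.5 -21.3] r 0.659 w 0.0002 F [ 0.9 -3.1  6.7]
[78.7 41.3 77.6]
(78, 41, 75) [-0.0018 -0.0001  0.002 ]
(78, 41, 74) [-0.0022 -0.0002  0.0029]
(78, 41, 72) [-0.0032 -0.0006  0.0046]
```

{"method": "apply_moves", "body": {"commands": [{"grip":1,"slide":[-0.0007,-0.0002,0.0013],"roll":0},{"grip":1,"slide":[-0.0014,-0.0004,0.0026],"roll":0},{"grip":1,"slide":[-0.0018,-0.0006,0.0035],"roll":0},{"grip":1,"slide":[-0.0018,-0.0006,0.0035],"roll":0}]}}

```text
time_s: 37.98
tcp_pos: [0.6257, 0.2086, 0.0745]
eef_rot: [169.1, -27.1, -10.9]
contact_force: [2.4, -1.4, 6.2]
gripper_width: 0.0008
```

```bash
python3 - <<'E'
from h import *
s,R=st(); print(wb(s["tcp_pos"]))
E
```

```text
t 37.975 tcp [0.6257 0.2086 0.0745] rot [169.13 -27.1  -10.86] tilt 29.04 az -33.7 j [ 42.3  21.  -45.1  62.4 -32.1 -22.2] r 0.66 w 0.0008 F [ 2.4 -1.4  6.2]
[79.3 41.9 74.5]
```

{"method": "apply_moves", "body": {"commands": [{"grip":1,"slide":[-0.0012,-0.0002,0.0009],"roll":0},{"grip":1,"slide":[-0.002,-0.0004,0.0018],"roll":0},{"grip":1,"slide":[-0.0024,-0.0005,0.0026],"roll":0},{"grip":1,"slide":[-0.0024,-0.0005,0.0026],"roll":0}]}}

```text
time_s: 38.48
tcp_pos: [0.6256, 0.2091, 0.0725]
eef_rot: [169.2, -27.2, -10.9]
contact_force: [1.0, -2.9, 12.7]
gripper_width: 0.0006
```

```bash
python3 - <<'E'
from h import *
s,R=st(); print(wb(s["tcp_pos"]))
E
```

```text
t 38.475 tcp [0.6256 0.2091 0.0725] rot [169.18 -27.22 -10.89] tilt 29.14 az -33.6 j [ 42.1  21.2 -45.4  63.3 -31.9 -23.1] r 0.66 w 0.0006 F [ 1.  -2.9 12.7]
[79.1 42.3 72.5]
```

{"method": "apply_moves", "body": {"commands": [{"grip":1,"slide":[-0.0005,-0.0002,0.0009],"roll":0},{"grip":1,"slide":[-0.0008,-0.0003,0.0016],"roll":0},{"grip":1,"slide":[-0.0008,-0.0003,0.0016],"roll":0}]}}

```text
time_s: 38.85
tcp_pos: [0.6259, 0.209, 0.0721]
eef_rot: [169.2, -27.3, -10.9]
contact_force: [-6.0, -2.3, 24.0]
gripper_width: 0.0009
```

```bash
python3 - <<'E'
from h import *
s,R=st(); print(wb(s["tcp_pos"]))
p,d=capture("wrist");cv2.imwrite(f"pics/wrist14.png",p[...,::-1])
E
```

```text
t 38.85 tcp [0.6259 0.209  0.0721] rot [169.2  -27.33 -10.89] tilt 29.23 az -33.5 j [ 42.   21.2 -45.5  63.8 -31.8 -23.5] r 0.66 w 0.0009 F [-6.  -2.3 24. ]
[79.4 42.3 72.1]
```

View pics/wrist14.png

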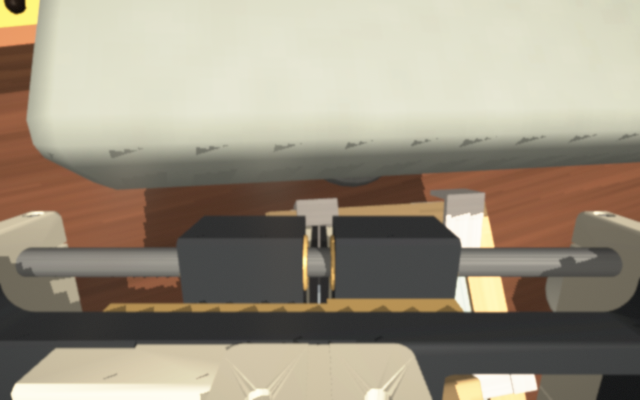

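```bash
python3 - <<'E'
from h import *
s,R=st(); z=R[:,2]; q=s["tcp_pos"]
print((R.T@(bw(79.4,42.3,85)-q)).round(4))
for b in ((78,-42,87),): 
  P=bw(*b)
  for L in (.07,.04,0): print(L,wb(P-L*z),(R.T@(P-L*z-q)).round(4))
E
```

```text
t 38.9 tcp [0.6259 0.209  0.0721] rot [169.2  -27.33 -10.89] tilt 29.23 az -33.5 j [ 42.   21.2 -45.5  63.8 -31.8 -23.5] r 0.66 w 0.0006 F [-5.4 -2.5 24. ]
[ 0.006   0.0021 -0.0113]
0.07 [ 46.5 -28.8 148.1] [ 0.0058  0.0854 -0.0678]
0.04 [ 60.  -34.5 121.9] [ 0.0058  0.0854 -0.0378]
0 [ 78. -42.  87.] [0.0058 0.0854 0.0022]
```

{"method": "apply_moves", "body": {"commands": [{"grip":1,"slide":[0.003,0.001,-0.02],"roll":0},{"grip":1,"slide":[0.005,0.002,-0.06],"roll":0},{"grip":1,"slide":[0.006,0.03,-0.068],"roll":0},{"grip":1,"slide":[0.006,0.06,-0.068],"roll":0},{"grip":1,"slide":[0.006,0.085,-0.068],"roll":0}]}}

```text
time_s: 39.52
tcp_pos: [0.5781, 0.1446, 0.1443]
eef_rot: [169.1, -26.9, -10.8]
contact_force: [0.8, -0.3, -0.4]
gripper_width: 0.0004
```

```bash
python3 - <<'E'
from h import *
s,R=st(); z=R[:,2]; q=s["tcp_pos"]; print(wb(q))
for b in ((78,-42,87),(78,-42,77)): 
  P=bw(*b)
  for L in (.04,.02,0): print(L,wb(P-L*z),(R.T@(P-L*z-q)).round(4))
for n in("side","wrist"):
    p,d=capture(n);cv2.imwrite(f"pics/{n}15.png",p[...,::-1])
E
```

```text
t 39.525 tcp [0.5781 0.1446 0.1443] rot [169.1  -26.94 -10.78] tilt 28.91 az -33.8 j [ 44.   10.2 -48.2  51.8 -37.  -11.1] r 0.596 w 0.0004 F [ 0.8 -0.3 -0.4]
[ 44.5 -29.9 144.3]
0.04 [ 60.2 -34.4 122. ] [ 0.0039 -0.0007  0.0274]
0.02 [ 69.1 -38.2 104.5] [ 0.0039 -0.0007  0.0474]
0 [ 78. -42.  87.] [ 0.0039 -0.0007  0.0674]
0.04 [ 60.2 -34.4 112. ] [-0.0006 -0.0024  0.0361]
0.02 [ 69.1 -38.2  94.5] [-0.0006 -0.0024  0.0561]
0 [ 78. -42.  77.] [-0.0006 -0.0024  0.0761]
```

View pics/wrist15.png

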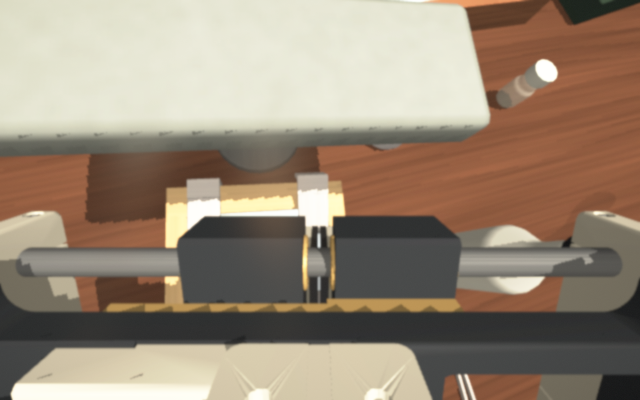

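View pics/side15.png

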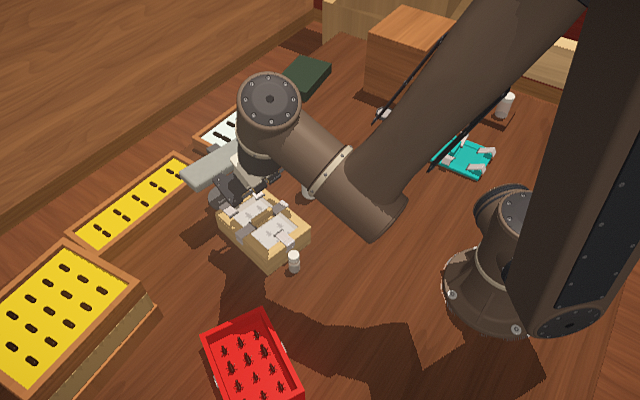

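```bash
python3 - <<'E'
from ik import *
def pts(q):
    a1,off,h,L2,L3,e,Lt,wy,wz,s4,c6=PP
    A=E('z',q[0]); B=E('y',q[1]-q[2]); W=A@B@E('x',s4*q[3])@E('y',-q[4])
    el=A@(np.array([a1,off,h])+E('y',q[1])@[0,0,L2]); C=el+A@B@[L3,0,e]; D=C+W@[0,wy,wz]; return el,C,D
for q in ([44,10.2,-48.2,51.8,-37,-11],[32.4,16.8,-52.7,74.3,-27.5,-25.3],[42,21.2,-45.5,63.8,-31.8,-23.5],[38,14,-51,64,-31,-19.]):
    el,C,D=pts(np.array(q)); print(el.round(3),C.round(3),D.round(3))
    for a,b in ((el,C),(C,D)):
        t=np.linspace(0,1,50)[:,None]; P=a+(b-a)*t; top=np.array([.516,0]); 
        d=np.where(P[:,2]<.17,np.hypot(*(P[:,:2]-top).T),np.hypot(np.hypot(*(P[:,:2]-top).T),P[:,2]-.17)); i=d.argmin(); print("   bottle axis dist",d[i].round(3),P[i].round(3))
E
```

```text
[0.077 0.074 0.79 ] [0.252 0.243 0.395] [0.426 0.246 0.474]
   bottle axis dist 0.424 [0.252 0.243 0.395]
   bottle axis dist 0.399 [0.383 0.245 0.455]
[0.147 0.093 0.774] [0.284 0.18  0.34 ] [0.458 0.229 0.404]
   bottle axis dist 0.339 [0.284 0.18  0.34 ]
   bottle axis dist 0.322 [0.38  0.207 0.375]
[0.162 0.145 0.759] [0.298 0.268 0.333] [0.472 0.311 0.401]
   bottle axis dist 0.382 [0.298 0.268 0.333]
   bottle axis dist 0.374 [0.369 0.286 0.361]
[0.115 0.089 0.782] [0.269 0.21  0.362] [0.444 0.24  0.434]
   bottle axis dist 0.376 [0.269 0.21  0.362]
   bottle axis dist 0.357 [0.38  0.229 0.408]
```

Clear of the bottle. Descend to tab 2.

{"method": "apply_moves", "body": {"commands": [{"grip":1,"slide":[0.002,0,0.02],"roll":0},{"grip":1,"slide":[0.004,-0.0007,0.045],"roll":0},{"grip":1,"slide":[0.004,-0.0007,0.0674],"roll":0},{"grip":1,"slide":[0.0017,-0.0015,0.0717],"roll":0},{"grip":1,"slide":[-0.0006,-0.0024,0.0761],"roll":0}]}}

```text
time_s: 40.25
tcp_pos: [0.6099, 0.1266, 0.0774]
eef_rot: [169.0, -27.0, -10.9]
contact_force: [0.8, -3.8, 6.8]
gripper_width: 0.0004
```

```bash
python3 - <<'E'
from h import *
s,R=st(); print(wb(s["tcp_pos"]))
for b in ((78.5,-42,74.5),(78.5,-42,71.5)): print(b,(R.T@(bw(*b)-s["tcp_pos"])).round(4))
E
```

```text
t 40.25 tcp [0.6099 0.1266 0.0774] rot [169.04 -27.02 -10.86] tilt 29.0 az -34.0 j [ 32.7  16.6 -52.5  73.3 -27.7 -24.6] r 0.623 w 0.0004 F [ 0.8 -3.8  6.8]
[ 79.1 -41.7  77.4]
(78.5, -42, 74.5) [-0.0019 -0.0002  0.0023]
(78.5, -42, 71.5) [-0.0032 -0.0007  0.005 ]
```

{"method": "apply_moves", "body": {"commands": [{"grip":1,"slide":[-0.001,-0.0001,0.0012],"roll":0},{"grip":1,"slide":[-0.0019,-0.0002,0.0023],"roll":0},{"grip":1,"slide":[-0.0026,-0.0004,0.0036],"roll":0},{"grip":1,"slide":[-0.0032,-0.0007,0.005],"roll":0},{"grip":1,"slide":[-0.0032,-0.0007,0.005],"roll":0}]}}

```text
time_s: 40.88
tcp_pos: [0.6106, 0.1275, 0.0736]
eef_rot: [169.2, -27.2, -10.9]
contact_force: [2.8, -3.8, 6.9]
gripper_width: 0.0007
```

```bash
python3 - <<'E'
from h import *
s,R=st(); print(wb(s["tcp_pos"]))
E
```

```text
t 40.875 tcp [0.6106 0.1275 0.0736] rot [169.16 -27.2  -10.87] tilt 29.13 az -33.6 j [ 32.   16.9 -52.9  75.7 -27.2 -26.4] r 0.624 w 0.0007 F [ 2.8 -3.8  6.9]
[ 79.6 -40.7  73.6]
```

{"method": "apply_moves", "body": {"commands": [{"grip":1,"slide":[-0.0008,-0.0002,0.0012],"roll":0},{"grip":1,"slide":[-0.0014,-0.0004,0.0024],"roll":0},{"grip":1,"slide":[-0.0016,-0.0005,0.003],"roll":0},{"grip":1,"slide":[-0.0016,-0.0005,0.003],"roll":0}]}}

```text
time_s: 41.38
tcp_pos: [0.6112, 0.1274, 0.072]
eef_rot: [169.2, -27.4, -10.9]
contact_force: [-5.9, -2.1, 21.0]
gripper_width: 0.0006
```

```bash
python3 - <<'E'
from h import *
s,R=st(); print(wb(s["tcp_pos"]))
E
```

```text
t 41.375 tcp [0.6112 0.1274 0.072 ] rot [169.18 -27.37 -10.87] tilt 29.28 az -33.4 j [ 31.5  17.  -53.1  77.1 -27.  -27.4] r 0.624 w 0.0006 F [-5.9 -2.1 21. ]
[ 80.2 -40.7  72. ]
```

Firm stop at 72.0, as for tab 1. Retreat along the tool axis and away, then check.

{"method": "apply_moves", "body": {"commands": [{"grip":1,"slide":[0,0,-0.015],"roll":0},{"grip":1,"slide":[0,0,-0.05],"roll":0},{"grip":1,"slide":[0,0,-0.1],"roll":0},{"grip":1,"slide":[-0.03,0,-0.15],"roll":0},{"grip":1,"slide":[-0.07,-0.02,-0.19],"roll":0}]}}

```text
time_s: 42.0
tcp_pos: [0.4748, 0.21, 0.2007]
eef_rot: [169.3, -26.9, -10.9]
contact_force: [1.0, 1.7, 0.9]
gripper_width: 0.0008
```

{"method": "apply_moves", "body": {"commands": [{"grip":1,"slide":[-0.05,0,-0.03],"roll":0},{"grip":1,"slide":[-0.1,0,-0.05],"roll":0},{"grip":1,"slide":[-0.13,0,-0.06],"roll":0},{"grip":1,"slide":[-0.13,0,-0.06],"roll":0}]}}

```text
time_s: 42.5
tcp_pos: [0.3367, 0.2484, 0.1926]
eef_rot: [169.2, -26.9, -10.6]
contact_force: [1.7, -0.1, 0.5]
gripper_width: 0.0005
```

```bash
python3 - <<'E'
from h import *
s,R=st(); print(wb(s["tcp_pos"]))
for n in("side","top","wrist"):
    p,d=capture(n);cv2.imwrite(f"pics/{n}16.png",p[...,::-1]); np.savez(f"{n}16.npz",p=p,d=d,**get_calibration(n))
    for k in ["tall_bottle","vial_a","pin_block","forceps","pin_tin","loupe"]:
        if n!="wrist":
            c=get_calibration(n); r=boxes_of(k,n); print(n,k,[(round(x["score"],2),toworld(x["position"],c).round(3).tolist()) for x in r[:3]])
p=cv2.imread("pics/side16.png")[100:300,150:360]; cv2.imwrite("pics/s16z.png",cv2.resize(p,None,fx=2.8,fy=2.8,interpolation=cv2.INTER_CUBIC))
E
python3 chk.py 16
```

```text
t 42.5 tcp [0.3367 0.2484 0.1926] rot [169.21 -26.88 -10.58] tilt 28.81 az -33.4 j [ 87.5  -2.6 -49.3  27.9 -62.1 -28. ] r 0.418 w 0.0005 F [ 1.7 -0.1  0.5]
[-212.    27.   192.6]
side tall_bottle [(0.67, [0.517, 0.01, 0.092])]
side vial_a [(0.48, [0.683, -0.161, 0.041])]
side pin_block [(0.66, [0.609, 0.123, 0.071]), (0.46, [0.442, -0.28, 0.026])]
side forceps []
side pin_tin [(0.7, [0.677, 0.012, 0.04])]
side loupe [(0.67, [0.519, -0.426, 0.009])]
top tall_bottle [(0.78, [0.521, -0.003, 0.115])]
top vial_a [(0.54, [0.685, -0.17, 0.06]), (0.45, [0.412, 0.216, 0.063])]
top pin_block [(0.57, [0.505, 0.117, 0.024])]
top forceps []
top pin_tin [(0.69, [0.679, 0.006, 0.033])]
top loupe [(0.64, [0.521, -0.425, 0.011])]
side 774 plane z0 64.63 slopes deg [ 0.15 -0.03] outline fit [ 0.49 -1.9 ] -0.11 ext [[-97.0, -72.7, 62.2], [99.6, 68.7, 67.1]]
  tab 1 [(13, 69.1), (10, 69.5), (12, 70.7)]
  tab 2 [(9, 69.9), (15, 69.5), (6, 69.8)]
  tab 3 [(12, 68.0), (14, 69.2), (13, 69.8)]
  tab 4 [(10, 69.3), (13, 69.6), (10, 68.8)]
  tab 5 [(12, 68.2), (13, 69.3), (12, 69.2)]
top 969 plane z0 63.85 slopes deg [ 0.01 -0.07] outline fit [-1.76 -1.38] -0.05 ext [[-101.3, -71.4, 61.3], [97.2, 68.6, 66.5]]
  tab 1 [(11, 67.5), (13, 68.5), (12, 68.6)]
  tab 2 [(12, 68.0), (11, 68.3), (11, 69.0)]
  tab 3 [(13, 69.2), (12, 68.9), (13, 68.2)]
  tab 4 [(10, 67.7), (14, 68.3), (11, 68.5)]
  tab 5 [(12, 67.2), (11, 67.6), (12, 68.0)]
wrist 4982 plane z0 63.58 slopes deg [ 0.1  -0.03] outline fit [-8.71 -0.67] 0.04 ext [[-99.9, -70.4, 62.1], [79.1, 69.1, 64.8]]
  tab 1 [(48, 68.1), (0, None), (0, None)]
  tab 2 [(66, 68.1), (27, 68.2), (0, None)]
  tab 3 [(74, 68.3), (79, 68.0), (74, 68.1)]
  tab 4 [(62, 68.1), (63, 68.1), (62, 67.9)]
  tab 5 [(78, 67.9), (81, 67.8), (79, 67.9)]
```

View pics/s16z.png

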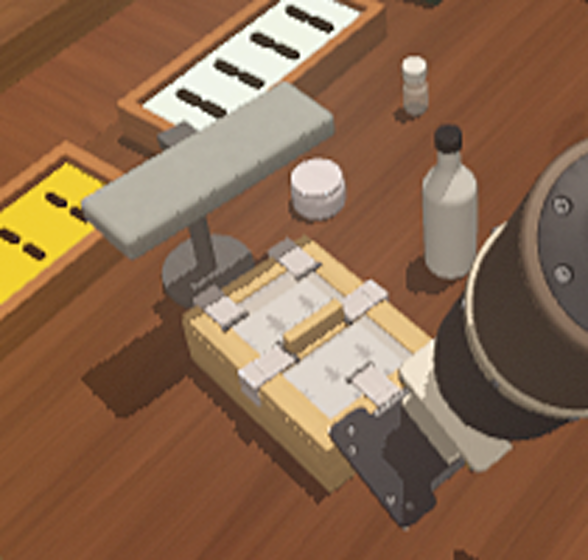

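View pics/top16.png

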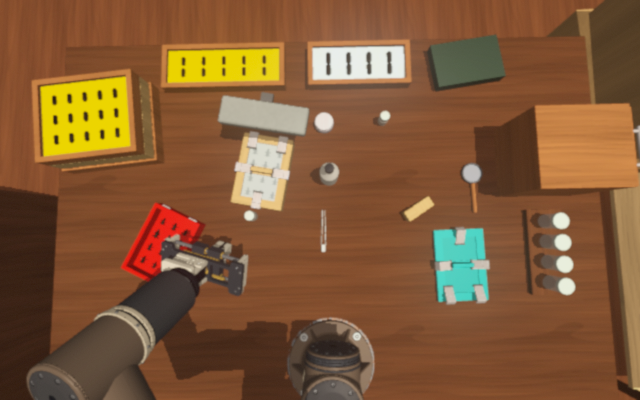

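```bash
python3 -c "
from plant import *
print(get_state()['contact_force'],get_state()['time_s']); print(close_job())"
```

```text
[0.29457252 0.32380691 0.52833318] 43.25
the job is handed in; nothing more can be done
None
```

The lid is on the box, fully home, and all five tabs are pressed flush. I handed the job in at 43.25 s with the robot touching nothing.

**How it went:**
- I picked the pale wood lid up by its bar and set it on with the hand leaning back, so the lamp was never in the way. The tabs were still up when I checked before pressing.
- I pressed tabs 5, 4 and 3 with that slight lean, then tabs 1 and 2 at about 29° under the light bar. Every tab ended on a hard stop, with 13–24 N of downward force at the wrist.
- The moves cannot tilt the hand directly, so I got each slant by pushing the arm against its reach limits.

**Last checks:**
- **Lid seating:** the plate's top face measures 63.6–64.6 mm above the table (64 mm is home) and level within 0.2°. It is square to the box within 0.1° and about 1–2 mm off centre, inside the 3 mm play.
- **Tabs:** all five read 67–71 mm and flat along their length, where 68.5 mm is flush. The wrist camera could not see the outer ends of tabs 1 and 2; the side and top cameras could.
- **Other objects:** the lamp and the other items look unmoved in the pictures. The networks missed the forceps and gave wrong or scattered positions for the pinning block at the end, so I checked those two by eye in the top view.

**Less certain points:**
- The wrist sensor spiked twice in mid-air, to about 66 N and 32 N. The first was at the reach limit. The second came as joint 4 swung fast to its range end, reading 95.5° against 95.51°.
- I saw nothing near the hand either time and took both spikes to be the arm's own inertia.

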